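Put the rinsed pocket refractometer back in its sloping stand

ROBOT

A 6-joint arm with a two-finger parallel gripper is mounted at the origin on a cart in front of the work surface, level with it; the furniture and walls round the work are solid. World frame = base frame: x ahead of the robot, y to its left, z up, the work surface at z = 0. Lengths are in mm, angles in rad, forces in N, time in s.
With the tool pointing down it reaches from about 400 to 925 mm from the base axis. Payload 12.5 kg.
Tool frame: the origin (TCP) lies between the finger pads; the fingertips stand env.tip_extent ahead of it and the grasp point (between the pads) lies 11 mm behind it (env.tip_extent is the distance from the TCP to the fingertips, in mm); z points along the fingers, y is the line along which they close (so a half turn about z gives the same grasp; the last joint's range is limited). The gripper opens to 95 mm and grips with 3 to 60 N. Pads are 20 mm wide; open, the fingers measure 119 mm over their backs; the gripper's body (75 mm by 180 mm) begins 59 mm behind the grasp point.
Start: joints at [1.183, 0.491, 1.559, -0, 1.092, -0.106], TCP at [173.785, 600.37, 222.661] pointing down, gripper open.
Joint ranges: [-3.1, 3.1], [-0.84, 2.19], [0.05, 2.79], [-1.13, 4.28], [0.06, 2.93], [-2.69, 2.69]. Speed limits (rad/s): [2.22, 2.22, 2.79, 3.14, 3.14, 3.14].

INTERFACE

Orientations are given as [roll, pitch, yaw] about the fixed x, y, z axes, in that order (R = Rz(yaw) Ry(pitch) Rx(roll)).
In Python, from cell import env gives the robot as it stands.
- The arm moves only by the tool carry_out, never from a script. Its argument "motion" is a list of rows, each a list of 5 numbers: the shift along the tool's x, y, z in mm, then the turn about the tool's z in degrees, then the closure, from 0 (fully open) to 1 (shut). A call has 1 to 12 rows; each row shifts and turns the commanded pose from where the row before left it, along the tool's axes as they then stand; what a row does not reach is not made up. A row lasts 1/10 s, in which the tool goes at most 50 mm and 8.59 degrees, less where a joint would pass 70% of its speed; a pose out of reach is approached as far as the arm can. A call with a gripper value outside its range is refused whole. The fingers move at their own pace and stop on an object; the grip force is fixed at half the most. Time passes only in rows, so rows that do not move let the fingers close. It gives the time, the measured TCP pose, the force, the opening and the grip force at its end, in the units of the state.
- env.state(): the state, without advancing time (a new reading comes with each control period).
- env.read_camera(name): name is "scene" or "top" or "wrist"; returns a dict with "color" (480x640x3 uint8, red, green, blue), "K" (3x3 intrinsics, pixels), "dist" ([k1, k2, p1, p2, k3] as OpenCV has them; the pictures are not rectified), "R" (3x3) and "t" (3): a world point X has camera coordinates R X + t; the wrist camera has in their place "hand_eye" (4x4, takes a point from camera to tool coordinates, whose origin is the TCP and whose axes are the flange's). Camera axes: x right, y down, z forward; pixel columns grow to the right and rows downward; lengths in mm; the calibration is good to about 2 mm. A picture is of the moment at which its call begins: read the wrist's pose just before it. There is no depth.
- env.job_done(): hands the job in; it is judged then, once.
The state is a dict: "t": time; "joints": joint angles; "qvel": joint speeds; "tau": joint torques, N m; "eef_pos": TCP position; "tcp_rot": TCP orientation; "ft_force": force on the tool from outside, world axes, zero at the start; "moment": the same for the moment, N m; "opening": opening from 0.0 (shut) to 1.0 (fully open); "grip_force": force on a finger pad.
Only numpy, scipy, OpenCV 4.12 (cv2) and the standard library are available. Lean on these libraries where they do the work, as an engineer would, in place of code of your own. Each camera call takes 0.05 s, during which the arm holds its last target. There are 200 camera calls.

TASK

The pocket refractometer has been rinsed and left to drain face down on the bench. Turn it over and put it back in its sloping stand: lying flat on the two rails with the display up and the sample-well end at the top, then pushed gently down the rails, under the spring clip, until its lower end is fully home against the stop. Let go of it and do not disturb the other things on the bench.

Things in the scene. Friction and masses are not known exactly. Their poses are not given: they have to be found in the camera images.
- refractometer: Pocket digital refractometer, flat white case with blue display panel, 108 x 54 x 27 mm (grip across the 54 mm). Origin: middle of its back face. +x to the sample-well (round dark hole) end, x -52 to +56 mm; y -28 to +26 mm; +z out of the display face, z 0 to 27 mm. Lower end (x = -52) is flat and square: it can stand on it (look: a battery cap shows 4 mm beyond). 80 to 130 g. Starts display down.
- stand: Fixed bench stand, black foot 128 x 88 x 12 mm, about 100 mm high (135 mm when loaded), robot-facing slope of 40 degrees. Origin: under the foot, on the steel sink top (z = 2.6 mm; the black top is at z = 0). +x: horizontal uphill direction; +z up.
- cradle_seat: Sloping part of the stand; its frame is where the refractometer's frame must end (origin and axes): +x up the slope, +z square out of the rails. Two rails 6 mm wide, 28 mm apart, tops at z = 0.5, x -55 to +31 mm, open beneath and beside. Low-end pocket: stop at x = -52; cheeks 57 mm apart (1.5 mm play a side), x -58 to -36, flared to -26, up to z = 15.
- clip (a joint): Spring clip over the low end of the rails, a bent steel leaf 20 mm wide at y = -16 mm; 0 = at rest, grows as its lip is lifted (rad). Lip at cradle_seat x = -38 mm, z = 25 mm at rest (2 mm lower than the case is thick), flared tip to x = -25, z = 34 mm. Sliding the case beneath it takes 2 to 5 N along the rails and lifts it to about 0.1.
- wash_bottle: White squeeze wash bottle with spout, 65 x 109 x 181 mm, origin under its centre; bystander.
- petri_dish: Clear dish base, 62 mm across, 13 mm high, origin under its centre; bystander.
- stopper: Red-brown rubber stopper, 35 mm across, 26 mm high, origin under its centre; bystander.
- tweezers: Steel tweezers lying flat, 16 x 126 x 9 mm along y, origin under the middle; bystander.
- eyepiece_scope: Black hand refractometer lying down, 170 x 41 x 37 mm along x, origin under the middle; bystander.
- pen: Black and white marker pen lying down, 17 x 135 x 16 mm along y, origin under the middle; bystander.
- cap: White ribbed screw cap, 30 mm across, 14 mm high, origin under its centre; bystander.
- flask_250: Clear conical flask, 97 mm across, 154 mm high, origin under its centre; bystander.

How it is judged:
By the outcome, as a careful person would: the job done as asked, in the order asked, and still so for the second after the job is handed in, with the robot touching nothing.
It also fails if it takes over 64 s, if anything falls off the work surface, if the arm or the gripper's body presses on something with over 40 N, if the wrist force passes 120 N, or if a joint passes its speed limit or range.

## Working session

There is one attempt and no reset: what is moved stays moved. The work goes in short steps, Python scripts to look and compute and a tool call to move; the robot and the scene stay as the last step left them, time stands still between calls to the robot, and variables do not carry over. Pictures are saved under pics/ and viewed, at most 10 in all, crops included, and the job is handed in when it is done.

Besides the shell and the picture viewer there is one more tool, called after "Call:" in YAML: its name, and indented under it one key for each argument. carry_out: Moves the arm, as the interface text tells. Its arguments: {"type":"object","properties":{"motion":{"type":"array"}},"required":["motion"]}

```bash
ls; mkdir -p pics; python3 - <<'E'
from cell import env
import cv2
print(env.state(), env.tip_extent)
for n in ("scene","top"):
    c=env.read_camera(n); cv2.imwrite(f"pics/{n}0.png",c["color"][:,:,::-1])
    print(n,c["K"],c["dist"],c["R"],c["t"])
c=env.read_camera("wrist");print(c["hand_eye"],c["K"],c["dist"])
E
```

```text
pics
{'t': 0.0, 'joints': array([ 1.18341443e+00,  4.91558356e-01,  1.55943880e+00, -1.08730684e-05,
        1.09171956e+00, -1.05597580e-01]), 'qvel': array([-0.00243183,  0.0015943 , -0.00138207, -0.0001646 , -0.00028274,
        0.00029411]), 'tau': array([ 9.11377920e-04, -6.12641716e+01, -2.58175242e+01,  6.92171766e-02,
        4.82514419e-02, -1.26531950e-04]), 'eef_pos': array([173.68353431, 600.13736385, 222.06616563]), 'tcp_rot': array([-3.14047383e+00, -1.08888398e-04,  2.85981329e+00]), 'ft_force': array([-0.34714268,  0.32277808, -0.39820329]), 'moment': array([-0.05348142,  0.01783965,  0.01676119]), 'grip_force': 0.0, 'opening': 0.9998122163087634} 8.0
scene [[464.00993628   0.         320.94667457]
 [  0.         464.00993628 239.3721445 ]
 [  0.           0.           1.        ]] [0.01158539 0.         0.         0.         0.        ] [[ 0.65500104 -0.75556194  0.00998942]
 [-0.41007539 -0.36653851 -0.83515729]
 [ 0.63467457  0.54293248 -0.54992046]] [-315.03066272  294.30636586 1028.17099172]
top [[450.21140857   0.         324.47412568]
 [  0.         450.21140857 243.50811459]
 [  0.           0.           1.        ]] [-0.09149319  0.          0.          0.          0.        ] [[ 0.04040797 -0.99918137 -0.00194791]
 [-0.97550998 -0.03902867 -0.21646489]
 [ 0.21621166  0.01064711 -0.97628846]] [  21.53721159  541.91489486 1196.15716415]
[[-8.76437385e-04 -9.60793893e-01 -2.77262201e-01  7.81586142e+01]
 [ 9.99999344e-01 -1.04668857e-03  4.66039638e-04  3.94988386e-01]
 [-7.37975214e-04 -2.77261610e-01  9.60794179e-01 -1.62010762e+02]
 [ 0.00000000e+00  0.00000000e+00  0.00000000e+00  1.00000000e+00]] [[386.16238977   0.         321.54921142]
 [  0.         386.16238977 235.96526044]
 [  0.           0.           1.        ]] [-0.00680695  0.          0.          0.          0.        ]
```

View pics/top0.png

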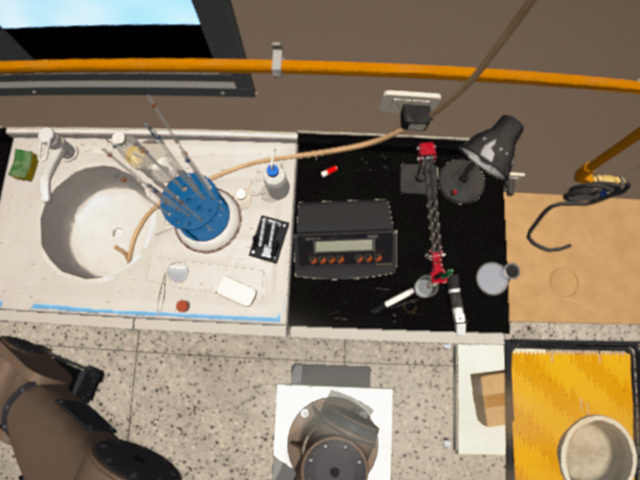

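View pics/scene0.png

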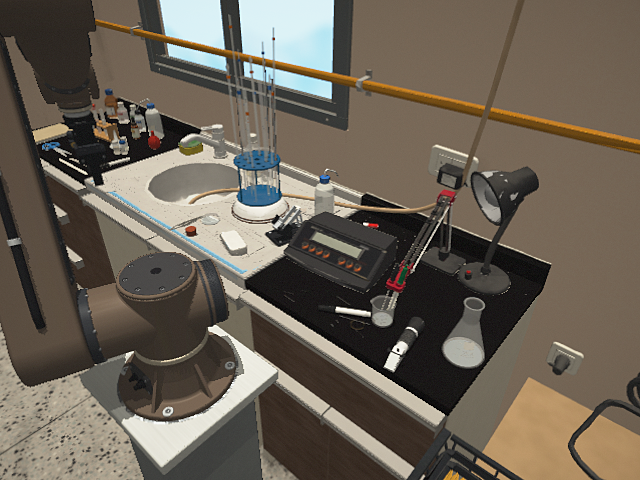

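The sink-top refractometer (white, top image ~(237,290)) lies near the stand (~(269,238)), with the dish at (178,271) and stopper at (182,306) to its left. The balance is to the right of the stand.

```bash
cat > h.py <<'E'
import numpy as np, cv2
from cell import env
from scipy.spatial.transform import Rotation as Ro
def cam(n):
    s=env.state(); c=env.read_camera(n)
    if n=="wrist":
        T=np.eye(4);T[:3,:3]=Ro.from_euler('xyz',s["tcp_rot"]).as_matrix();T[:3,3]=s["eef_pos"]
        W=T@c["hand_eye"]; c["R"]=W[:3,:3].T; c["t"]=-c["R"]@W[:3,3]
    return c
def ray(c,p):
    u=cv2.undistortPoints(np.array([[p]],float),c["K"],c["dist"])[0,0]
    return -c["R"].T@c["t"], c["R"].T@np.array([u[0],u[1],1])
def plane(c,p,z):
    o,d=ray(c,p); return o+d*(z-o[2])/d[2]
def tri(rs):
    A=sum(np.eye(3)-np.outer(d,d)/(d@d) for o,d in rs); b=sum((np.eye(3)-np.outer(d,d)/(d@d))@o for o,d in rs)
    return np.linalg.solve(A,b)
def proj(c,X):
    return cv2.projectPoints(np.array(X,float).reshape(-1,3),cv2.Rodrigues(c["R"])[0],c["t"],c["K"],c["dist"])[0][:,0]
E
python3 - <<'E'
from h import *
c=cam("top")
for p,z in [((237,290),30),((269,238),50),((178,271),10),((182,306),20),((275,180),100),((160,293),5),((205,225),5),((296,200),50),((296,270),50)]: print(p,plane(c,p,z).round())
im=c["color"]; m=(im[260:310,205:270].min(2)>225).astype(np.uint8)
cs,_=cv2.findContours(m,0,2); k=max(cs,key=cv2.contourArea); r=cv2.minAreaRect(k)
b=cv2.boxPoints(r)+[205,260]; print(r,[plane(c,p,29.6).round() for p in b])
w=cam("wrist"); print(w["R"]); cv2.imwrite("pics/w0.png",w["color"][:,:,::-1])
E
```

```text
(237, 290) [404. 283.  30.]
(269, 238) [552. 200.  50.]
(178, 271) [453. 464.  10.]
(182, 306) [353. 439.  20.]
(275, 180) [708. 188. 100.]
(160, 293) [388. 512.   5.]
(205, 225) [595. 400.   5.]
(296, 200) [667. 130.  50.]
(296, 270) [464. 119.  50.]
((30.394161224365234, 30.583942413330078), (36.36814880371094, 17.882015228271484), 25.016895294189453) [array([398., 345.,  30.]), array([445., 328.,  30.]), array([406., 231.,  30.]), array([360., 249.,  30.])]
[[ 2.78859918e-01  9.60331780e-01  1.37671223e-04]
 [ 9.22679139e-01 -2.67966136e-01  2.77231592e-01]
 [ 2.66271200e-01 -7.71817528e-02 -9.60803115e-01]]
```

View pics/w0.png

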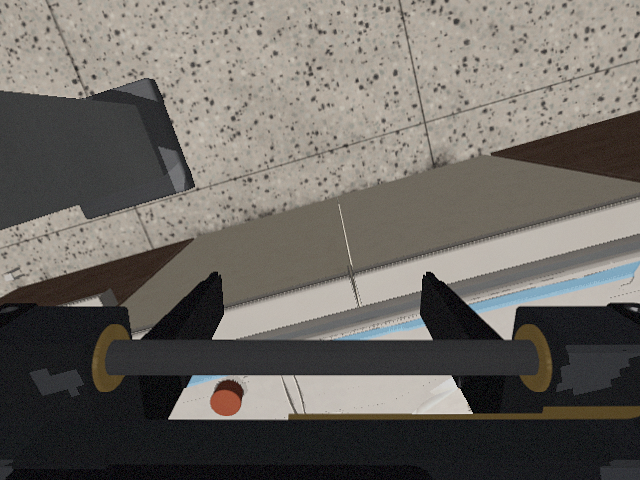

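The picture shows the sink edge, the stopper at (227,398) and the gripper fingers; the camera's image-up is tool +x. I'll move to look over the case and the stand.

Call:
carry_out:
  motion:
    - [-15,-11,-6,0,0]
    - [-32,-24,-8,0,0]
    - [-32,-24,-8,0,0]
    - [-32,-24,-8,0,0]
    - [-32,-24,-8,0,0]
    - [-32,-24,-8,0,0]
    - [-32,-24,-8,0,0]
    - [-32,-24,-8,0,0]
    - [-32,-24,-8,0,0]
    - [-32,-24,-6,0,0]
    - [-32,-24,0,0,0]
    - [-30,-18,0,0,0]

```text
t: 1.45
eef_pos: [450.2, 237.9, 299.3]
tcp_rot: [3.141, 0.001, 2.859]
ft_force: [0.7, 1.4, 0.4]
opening: 0.998
grip_force: 0.0
```

```bash
python3 - <<'E'
from h import *
s=env.state();print(s["t"],s["eef_pos"],s["tcp_rot"],s["joints"])
w=cam("wrist"); cv2.imwrite("pics/w1.png",w["color"][:,:,::-1])
E
```

```text
1.45 [450.18352794 237.88770692 299.34673086] [3.14113983e+00 8.69723920e-04 2.85900031e+00] [ 3.56418399e-01  2.48411478e-01  1.72938192e+00 -1.69104391e-04
  1.16283107e+00 -9.31718764e-01]
```

View pics/w1.png

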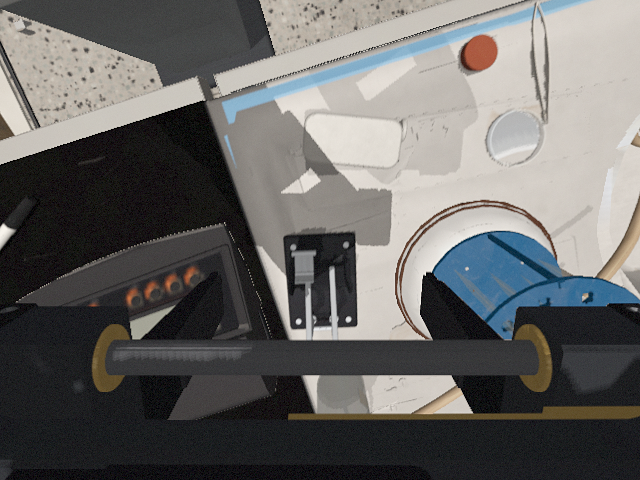

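The stand's foot is at (284–357, 233–329), with clip and low end toward the robot at (303,268). The case is at (305–407, 112–170). I need to know which end has the battery cap, so I'll zoom.

```bash
python3 - <<'E'
from h import *
w=cam("wrist"); im=w["color"][:,:,::-1]
a=cv2.resize(im[95:185,290:420],None,fx=6,fy=6,interpolation=2)[:,:780]
cv2.imwrite("pics/z1.png",np.clip((a.astype(float)-110)*1.75,0,255).astype(np.uint8)[:,:])
P=np.array([plane(w,p,14.6) for p in [(284.5,234.5),(354.5,233),(357,327),(290,329)]])
print(P.round(1),P.mean(0).round(1)); d=P[3]+P[2]-P[0]-P[1]; print(np.degrees(np.arctan2(d[1],d[0])), np.linalg.norm(P[0]-P[1]),np.linalg.norm(P[3]-P[0]))
g=cv2.cvtColor(w["color"],7)
m=(g[100:180,290:420]>205).astype(np.uint8); m=cv2.morphologyEx(m,2,np.ones((7,7)))
n,l,s,_=cv2.connectedComponentsWithStats(m); k=l[45,62]; cs,_=cv2.findContours((l==k).astype(np.uint8),0,2)
print(cs and cv2.minAreaRect(max(cs,key=cv2.contourArea)),s[k])
E
```

```text
[[488.1 179.4  14.6]
 [509.9 260.6  14.6]
 [632.9 231.1  14.6]
 [611.3 147.1  14.6]] [560.5 204.6  14.6]
-14.072566430578597 84.13725578278603 127.33342748501128
((64.21308135986328, 35.68395233154297), (95.3869857788086, 47.53078079223633), 5.492324352264404) [  18    9   95   53 4048]
```

View pics/z1.png

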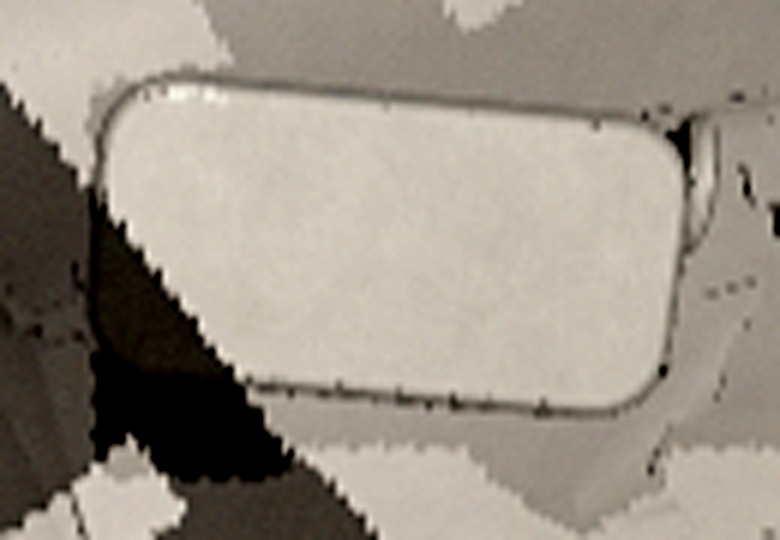

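The battery cap sticks out at the right-hand end (zoom (700,185)), so the low end is on the world +y side and the well end points −y.

```bash
python3 - <<'E'
from h import *
w=cam("wrist")
f=lambda x,y:plane(w,(290+x/6,95+y/6),26)
L=(f(95,150)+f(95,310))/2; R=(f(688,185)+f(675,340))/2
t1,t2=f(200,78),f(600,118); b1,b2=f(250,384),f(600,412)
for a,b in((t2,t1),(b2,b1)): d=a-b;print(np.degrees(np.arctan2(-d[1],-d[0])))
d=L-R;print(L,R,np.linalg.norm(d),np.degrees(np.arctan2(d[1],d[0])))
u=(t1-t2)+(b1-b2);u/=np.linalg.norm(u);print(np.degrees(np.arctan2(u[1],u[0])))
n=np.array([-u[1],u[0],0]); print("y mid",[(q@n) for q in(t1,t2,b1,b2)],"x",[q@u for q in(L,R)])
yc=((t1+t2)/2@n+(b1+b2)/2@n)/2
for k in(0,36,42): print(k,(yc*n+u*((L@u+R@u)/2+k)).round(1))
# scene/top cross-check of case yaw done earlier: -112
E
```

```text
-111.82069157270415
-110.90061424157294
[381.0940758  240.68752813  26.        ] [416.7363774  341.54874329  26.        ] 106.97363407275313 -109.46237196421205
-111.38376044102253
y mid [np.float64(239.18429153691514), np.float64(239.73360591411432), np.float64(291.9451536716957), np.float64(291.39583929449657)] x [np.float64(-363.07021278306814), np.float64(-469.9837030158214)]
0 [399.2 291.    0. ]
36 [386.  257.5   0. ]
42 [383.8 251.9   0. ]
```

Call:
carry_out:
  motion:
    - [0,0,0,-8.5,0]
    - [0,0,0,-8.5,0]
    - [0,0,0,-8.5,0]
    - [0,0,0,-8.5,0]
    - [0,0,0,-8.5,0]
    - [0,0,0,-8.5,0]
    - [0,0,0,-8.5,0]
    - [0,0,0,-8.5,0]
    - [0,0,0,-8.5,0]
    - [0,0,0,-8.5,0]
    - [0,0,0,0,0]

```text
t: 2.7
eef_pos: [448.8, 240.7, 298.9]
tcp_rot: [-3.142, 0.0, -1.937]
ft_force: [-0.1, 0.6, -0.2]
opening: 1.0
grip_force: 0.0
```

Call:
carry_out:
  motion:
    - [2,17,25,0,0]
    - [3,25,40,0,0]
    - [3,25,40,0,0]
    - [3,0,25,0,0]
    - [0,0,0,0,0]
    - [0,0,0,0,0]

```text
t: 3.3
eef_pos: [383.5, 254.7, 169.4]
tcp_rot: [-3.141, 0.0, -1.942]
ft_force: [0.5, -0.1, 0.2]
opening: 1.005
grip_force: 0.0
```

```bash
python3 - <<'E'
from h import *
s=env.state();print(s["t"],s["eef_pos"],np.degrees(s["tcp_rot"]),s["joints"])
w=cam("wrist"); cv2.imwrite("pics/w2.png",w["color"][:,:,::-1])
E
```

```text
3.3 [383.51652394 254.71683562 169.39966705] [-1.79986093e+02  2.15593815e-02 -1.11281107e+02] [ 4.42588094e-01  3.32747237e-01  2.01180766e+00  1.14525030e-04
  7.96597539e-01 -2.32765919e+00]
```

View pics/w2.png

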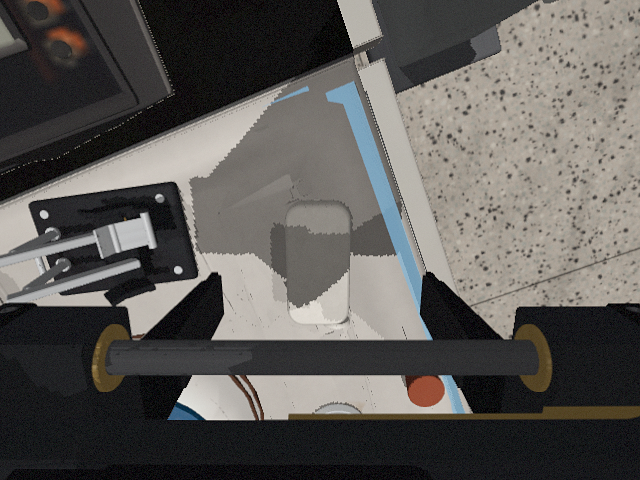

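Case at (286–351, 200–325), well aligned between the fingers, with the cap at the bottom (338,325). The stand and clip (127,234) are at left.

```bash
python3 - <<'E'
from h import *
w=cam("wrist"); f=lambda p:plane(w,p,24)
l=[f((286,225)),f((287.5,300))]; r=[f((351,225)),f((350,300))]; t=f((319,200));b=f((318,324))
print(l,r,t,b)
yaw=np.radians(-111.4);u=np.array([np.cos(yaw),np.sin(yaw),0]);n=np.array([-u[1],u[0],0])
print([q@n for q in l+r],t@u,b@u)
c=u*((t@u+b@u)/2)+n*(sum(q@n for q in l+r)/4);print("centre",c, "grasp",c+42*u)
p=env.state()["eef_pos"]; 
for a in(l,r): d=a[0]-a[1]; print(np.degrees(np.arctan2(d[1],d[0])))
P=np.array([plane(w,q,14.6) for q in [(178,182),(197,276)]]);print(P)
yt=np.radians(-111.28);tx=np.array([np.cos(yt),np.sin(yt),0]);ty=np.array([np.sin(yt),-np.cos(yt),0]);e=c+42*u-p;print("shift",e@tx,e@ty)
E
```

```text
[array([412.2873115 , 245.93720537,  24.        ]), array([437.25279317, 308.74045157,  24.        ])] [array([362.42289311, 265.36820375,  24.        ]), array([386.44589642, 328.51882053,  24.        ])] [379.34747098 236.37447598  24.        ] [421.00184548 340.13514349  24.        ]
[np.float64(294.1257225388758), np.float64(294.4545329207177), np.float64(240.60924557899088), np.float64(239.9338085519836)] -358.49291593774007 -470.29860310600355
centre [400.05676099 288.30101316   0.        ] grasp [384.73193605 249.19666889   0.        ]
-111.67875938349346
-110.82721802684493
[[482.7422862  181.85286118  14.6       ]
 [505.30775489 262.23441167  14.6       ]]
shift 4.956491084339492 -2.6071574111199287
```

Call:
carry_out:
  motion:
    - [1,-1,20,0,0]
    - [2,-1,35,0,0]
    - [0,0,35,0,0]
    - [0,0,30,0,0]
    - [0,0,20,0,0]
    - [0,0,12,0,0]
    - [0,0,5,0,0]
    - [0,0,0,0,0]
    - [0,0,0,0,0.3]

```text
t: 4.3
eef_pos: [384.6, 251.1, 12.5]
tcp_rot: [-3.141, 0.001, -1.94]
ft_force: [-0.9, -0.4, -0.0]
opening: 0.96
grip_force: 0.0
```

Call:
carry_out:
  motion:
    - [0,0,0,0,0.5]
    - [0,0,0,0,0.5]
    - [0,0,0,0,0.5]
    - [0,0,0,0,0.5]
    - [0,0,0,0,0.5]

```text
t: 4.8
eef_pos: [384.0, 250.9, 11.7]
tcp_rot: [-3.141, 0.0, -1.94]
ft_force: [-0.1, -0.9, 2.4]
opening: 0.568
grip_force: 29.9
```

Call:
carry_out:
  motion:
    - [0,0,-10,0,0.5]
    - [0,0,-25,0,0.5]
    - [0,0,-25,0,0.5]
    - [0,0,-25,0,0.5]
    - [0,0,-25,0,0.5]
    - [0,0,-25,0,0.5]
    - [0,0,-10,0,0.5]
    - [0,0,0,0,0.5]
    - [0,0,0,0,0.5]
    - [0,0,0,0,0.5]

```text
t: 5.8
eef_pos: [383.5, 250.6, 155.6]
tcp_rot: [3.14, -0.001, -1.94]
ft_force: [0.7, 0.3, -0.5]
opening: 0.567
grip_force: 29.9
```

```bash
python3 - <<'E'
from h import *
w=cam("wrist"); s=cam("scene"); a=w["color"][:,:,::-1]; p=proj(s,env.state()["eef_pos"])[0]; print(p)
x,y=int(p[0]),int(p[1]); b=s["color"][y-70:y+70,x-90:x+90,::-1]
b=cv2.resize(b,None,fx=2.22,fy=2.22); o=np.zeros((480,800,3),np.uint8); o[:,:400]=a[:,120:520]; o[:b.shape[0],400:400+b.shape[1]]=b[:480,:400]
cv2.imwrite("pics/c3.png",o)
E
```

```text
[232.58009408 209.55364311]
```

View pics/c3.png

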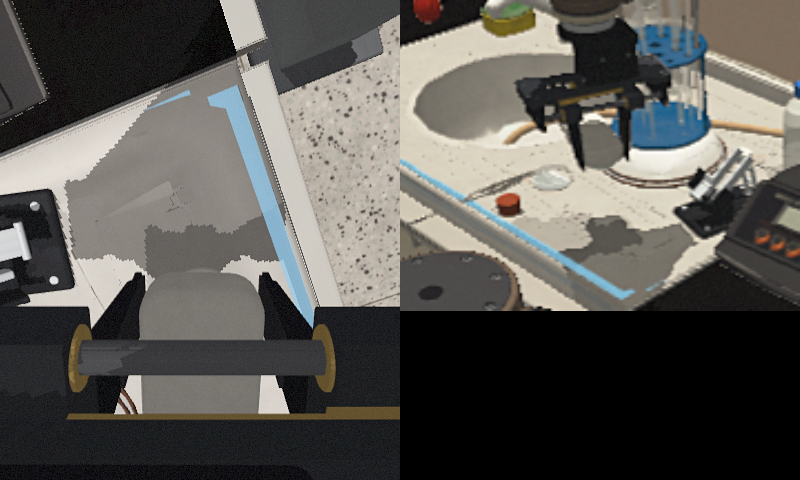

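The case is gripped but stayed level (it did not swing on its own). I'll lower it to just above the bench and test whether a partial closure gives a softer grip it can pivot in.

Call:
carry_out:
  motion:
    - [0,0,25,0,0.5]
    - [0,0,35,0,0.5]
    - [0,0,35,0,0.5]
    - [0,0,30,0,0.5]
    - [0,0,10,0,0.5]
    - [0,0,5,0,0.5]
    - [0,0,0,0,0.5]
    - [0,0,0,0,0.45]
    - [0,0,0,0,0.45]
    - [0,0,0,0,0.45]

```text
t: 6.9
eef_pos: [384.2, 251.1, 17.4]
tcp_rot: [-3.141, 0.001, -1.94]
ft_force: [0.5, -0.1, -1.5]
opening: 0.567
grip_force: 29.9
```

Call:
carry_out:
  motion:
    - [0,0,0,0,0.44]
    - [0,0,0,0,0.44]
    - [0,0,0,0,0.44]

```text
t: 7.2
eef_pos: [383.9, 250.9, 16.7]
tcp_rot: [-3.141, 0.0, -1.94]
ft_force: [0.2, 0.2, -1.8]
opening: 0.564
grip_force: 29.9
```

Call:
carry_out:
  motion:
    - [0,0,0,0,0.435]
    - [0,0,0,0,0.435]
    - [0,0,0,0,0.435]

```text
t: 7.5
eef_pos: [383.9, 250.9, 16.6]
tcp_rot: [3.141, 0.0, -1.94]
ft_force: [0.6, 0.1, -1.4]
opening: 0.565
grip_force: 18.4
```

Partial closure softens the grip: 18 N at 0.435.

Call:
carry_out:
  motion:
    - [0,0,0,0,0.433]
    - [0,0,0,0,0.433]
    - [0,0,0,0,0.433]

```text
t: 7.8
eef_pos: [383.9, 250.9, 16.6]
tcp_rot: [3.142, 0.0, -1.94]
ft_force: [-0.0, 1.2, -1.3]
opening: 0.572
grip_force: 10.8
```

Call:
carry_out:
  motion:
    - [0,0,0,0,0.432]
    - [0,0,0,0,0.432]
    - [0,0,0,0,0.432]

```text
t: 8.1
eef_pos: [383.9, 250.9, 16.7]
tcp_rot: [-3.142, 0.0, -1.94]
ft_force: [-0.1, 0.2, -1.1]
opening: 0.567
grip_force: 0.6
```

Call:
carry_out:
  motion:
    - [0,0,4,0,0.431]
    - [0,0,0,0,0.431]
    - [0,0,0,0,0.4325]
    - [0,0,0,0,0.4325]
    - [0,0,0,0,0.4325]

```text
t: 8.6
eef_pos: [383.9, 250.9, 12.6]
tcp_rot: [3.142, 0.0, -1.94]
ft_force: [1.1, 0.1, -0.4]
opening: 0.568
grip_force: 2.6
```

Call:
carry_out:
  motion:
    - [-1,0,-6,0,0.4325]
    - [-2,0,-8,0,0.4325]
    - [-3,0,-8,0,0.4325]
    - [-5,0,-9,0,0.4325]
    - [-7,0,-9,0,0.4325]
    - [-8,0,-9,0,0.4325]
    - [0,0,0,0,0.4325]
    - [0,0,0,0,0.4325]

```text
t: 9.4
eef_pos: [393.3, 275.3, 62.0]
tcp_rot: [-3.141, 0.001, -1.939]
ft_force: [0.0, -0.4, 0.8]
opening: 0.57
grip_force: 2.3
```

```bash
python3 - <<'E'
from h import *
w=cam("wrist"); s=cam("scene"); a=w["color"][:,:,::-1]; p=proj(s,env.state()["eef_pos"])[0]; print(p)
x,y=int(p[0]),int(p[1]); b=s["color"][y-70:y+70,x-90:x+90,::-1]
b=cv2.resize(b,None,fx=2.22,fy=2.22); o=np.zeros((480,800,3),np.uint8); o[:,:400]=a[:,120:520]; o[:b.shape[0],400:400+b.shape[1]]=b[:480,:400]
cv2.imwrite("pics/c4.png",o)
E
```

```text
[232.75814548 233.03614459]
```

View pics/c4.png

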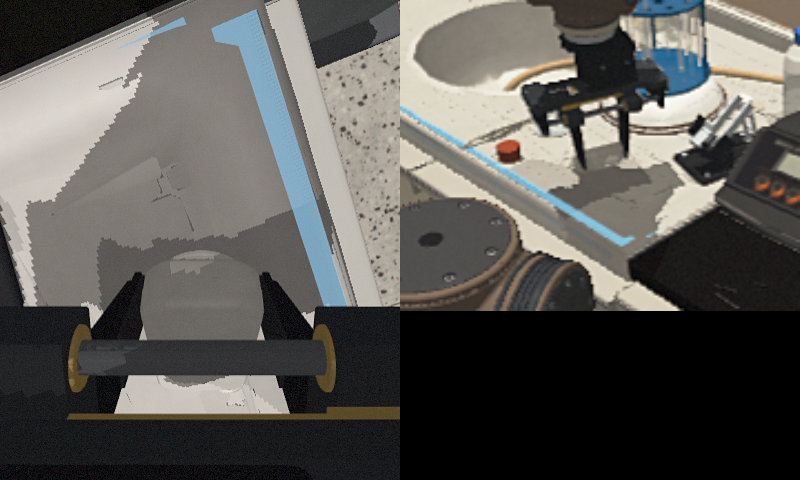

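It pivoted: the case is now at about 35–45° with the low end on the bench (its back tapers away to (200,380)). Continuing the arc to upright.

Call:
carry_out:
  motion:
    - [-7,0,-6,0,0.4325]
    - [-7,0,-6,0,0.4325]
    - [-8,0,-5,0,0.4325]
    - [-8,0,-4,0,0.4325]
    - [-9,0,-3,0,0.4325]
    - [-9,0,-3,0,0.4325]
    - [-10,0,-1,0,0.4325]
    - [-10,0,-1,0,0.4325]
    - [-10,0,0,0,0.4325]
    - [-9,0,0,0,0.4325]
    - [0,0,0,0,0.4325]
    - [0,0,0,0,0.4325]

```text
t: 10.7
eef_pos: [424.5, 356.2, 90.4]
tcp_rot: [3.141, -0.0, -1.94]
ft_force: [-0.1, -0.2, -1.1]
opening: 0.569
grip_force: 2.0
```

```bash
python3 - <<'E'
from h import *
w=cam("wrist"); s=cam("scene"); a=w["color"][:,:,::-1]; p=proj(s,env.state()["eef_pos"])[0]; print(p)
x,y=int(p[0]),int(p[1]); b=s["color"][y-50:y+90,x-90:x+90,::-1]
b=cv2.resize(b,None,fx=2.22,fy=2.22); o=np.zeros((480,800,3),np.uint8); o[:,:400]=a[:,120:520]; o[:b.shape[0],400:400+b.shape[1]]=b[:480,:400]
cv2.imwrite("pics/c5.png",o)
E
```

```text
[222.67180757 211.72526825]
```

View pics/c5.png

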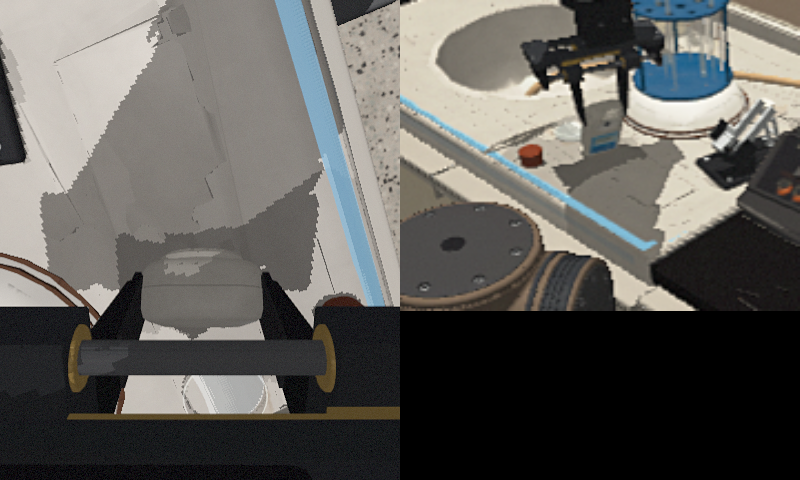

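It is hanging upright: the scene half shows the well at top (605,120) and the blue display (603,145). I'll firm up the grip and lift, then use my last view on a mosaic of the stand for its geometry.

Call:
carry_out:
  motion:
    - [0,0,0,0,0.45]
    - [0,0,0,0,0.45]
    - [0,0,-20,0,0.45]
    - [0,0,-30,0,0.45]
    - [0,0,-30,0,0.45]
    - [0,0,-30,0,0.45]
    - [0,0,-20,0,0.45]
    - [0,0,0,0,0.45]

```text
t: 11.6
eef_pos: [425.4, 356.6, 223.2]
tcp_rot: [-3.139, 0.004, -1.94]
ft_force: [-0.6, -0.0, -0.6]
opening: 0.562
grip_force: 30.0
```

```bash
python3 - <<'E'
from h import *
def crop(f,x0,y0,w,h,k):
    im=cv2.imread(f)[y0:y0+h,x0:x0+w]; o=cv2.resize(im,None,fx=k,fy=k,interpolation=cv2.INTER_CUBIC)
    for x in range((x0+9)//10*10,x0+w,10): cv2.line(o,(int((x-x0)*k),0),(int((x-x0)*k),12 if x%50==0 else 5),(0,0,255),1)
    for y in range((y0+9)//10*10,y0+h,10): cv2.line(o,(0,int((y-y0)*k)),(12 if y%50==0 else 5,int((y-y0)*k)),(0,0,255),1)
    return np.clip(o.astype(float)*1.3+15,0,255).astype(np.uint8)
s=cam("scene"); cv2.imwrite("pics/s6.png",s["color"][:,:,::-1])
A=crop("pics/w2.png",0,170,200,140,2.6);B=crop("pics/w1.png",275,222,95,120,2.75)
C=crop("pics/s6.png",260,195,50,55,4);D=crop("pics/top0.png",245,210,50,56,4)
o=np.zeros((600,800,3),np.uint8)
o[:A.shape[0],:A.shape[1]]=A; o[:B.shape[0],530:530+B.shape[1]]=B; o[370:370+C.shape[0],:C.shape[1]]=C;o[370:370+D.shape[0],220:220+D.shape[1]]=D
cv2.imwrite("pics/m6.png",o)
E
```

```text
(no output)
```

View pics/m6.png

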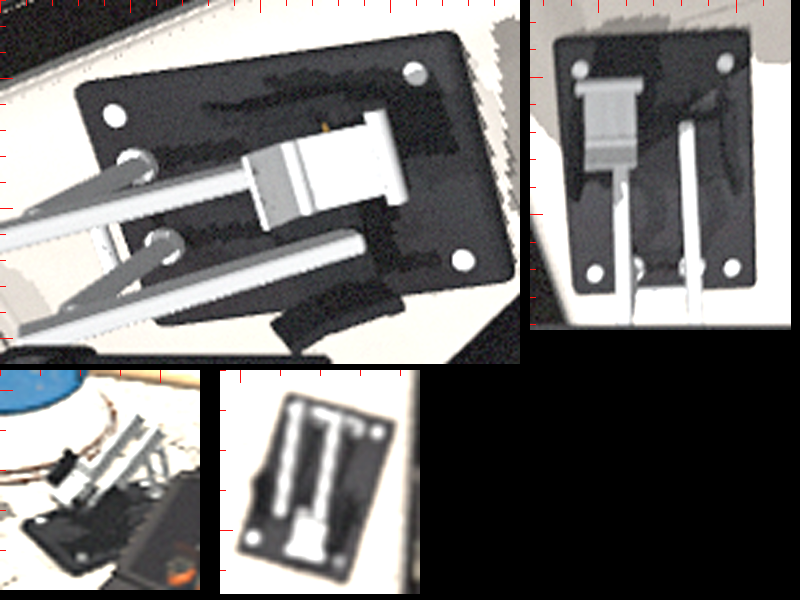

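The mosaic shows the free rail's low end at w2 px (139,263) and w1 px (332,266). The clip's flared tip corners are at w2 (93,230) and (103,258), and w1 (295,283) and (314,284). I'll triangulate these with the recorded camera poses.

```bash
python3 - <<'E'
from h import *
c0=env.read_camera("wrist")
def mk(p,r):
    c=dict(c0);T=np.eye(4);T[:3,:3]=Ro.from_euler('xyz',r).as_matrix();T[:3,3]=p;W=T@c["hand_eye"];c["R"]=W[:3,:3].T;c["t"]=-c["R"]@W[:3,3];return c
w1=mk([450.18,237.89,299.35],[3.14114,.00087,2.8590]);w2=mk([383.52,254.72,169.40],np.radians([-179.986,.0216,-111.281]))
a=lambda x,y:(x/2.6,170+y/2.6); b=lambda x,y:(275+(x-530)/2.75,222+y/2.75)
def T(pa,pb):
    rs=[ray(w2,a(*pa)),ray(w1,b(*pb))];X=tri(rs);print(X.round(1),[np.round(proj(c,X)[0]-q,1) for c,q in((w2,a(*pa)),(w1,b(*pb)))]);return X
print("rail low end");T((364,243),(686,122))
print("clip tip");T((243,157),(585,168));T((268,230),(637,170))
print("screws");[T(*q) for q in [((414,73),(580,68)),((463,260),(725,62)),((115,115),(595,273))]]
s=[plane(w1,b(*q),16) for q in[(580,68),(725,62),(595,273),(732,268)]];m=sum(s)/4;d=s[2]+s[3]-s[0]-s[1];print("screw ctr",m,np.degrees(np.arctan2(d[1],d[0])))
d=s[1]+s[3]-s[0]-s[2];print(np.degrees(np.arctan2(d[1],d[0]))-90, "rail pts",[plane(w1,b(*q),z) for q,z in(((686,122),45.),((694,310),98.))])
E
```

```text
rail low end
[528.8 227.7  44.2] [array([-1.6, -0.4]), array([ 0.5, -0.9])]
clip tip
[520.3 189.1  87.1] [array([-1.8, -0.6]), array([ 0.6, -0.9])]
[526.7 208.2  84.9] [array([-3.2, -0.8]), array([ 1. , -1.7])]
screws
[501.9 187.4  17.1] [array([-0.8, -0.3]), array([ 0.3, -0.5])]
[516.4 249.4  18. ] [array([-1.2, -0.2]), array([ 0.3, -0.8])]
[600.8 163.9  14.2] [array([-1.3, -0.5]), array([ 0.5, -0.6])]
screw ctr [559.29559135 206.10900884  16.        ] -13.4014446800476
-13.843453488740863 rail pts [array([529.43889252, 226.93121279,  45.        ]), array([584.88312207, 213.0167203 ,  98.        ])]
```

Two independent features agree: seat origin ≈ (567, 204, 79), slope yaw ≈ −13.8°. Next I'll turn the tool and go above the rails.

Call:
carry_out:
  motion:
    - [14,-8,0,0,0.45]
    - [25,-14,0,0,0.45]
    - [25,-14,0,0,0.45]
    - [20,-12,0,0,0.45]
    - [10,-5,0,0,0.45]
    - [0,0,0,0,0.45]

```text
t: 12.3
eef_pos: [440.1, 248.1, 220.0]
tcp_rot: [3.141, -0.001, -1.942]
ft_force: [0.7, 0.9, -1.0]
opening: 0.563
grip_force: 30.0
```

Call:
carry_out:
  motion:
    - [0,0,0,8.2,0.45]
    - [0,0,0,8.3,0.45]
    - [0,0,0,8.3,0.45]
    - [0,0,0,8.3,0.45]
    - [0,0,0,8.3,0.45]
    - [0,0,0,8.3,0.45]
    - [0,0,0,8.3,0.45]
    - [0,0,0,8.3,0.45]
    - [0,0,0,8.3,0.45]
    - [0,0,0,8.1,0.45]
    - [0,0,0,0,0.45]
    - [0,0,0,0,0.45]

```text
t: 13.5
eef_pos: [440.0, 250.0, 220.4]
tcp_rot: [-3.142, -0.0, 2.905]
ft_force: [0.1, 0.1, -1.0]
opening: 0.565
grip_force: 30.0
```

Call:
carry_out:
  motion:
    - [-10,0,0,0,0.45]
    - [-20,-3,0,0,0.45]
    - [-25,-3,0,0,0.45]
    - [-25,-3,0,0,0.45]
    - [-25,-3,0,0,0.45]
    - [-15,-3,0,0,0.45]
    - [-6,0,0,0,0.45]
    - [0,0,0,0,0.45]
    - [0,0,0,0,0.45]

```text
t: 14.4
eef_pos: [558.4, 204.9, 220.6]
tcp_rot: [-3.142, -0.0, 2.9]
ft_force: [0.6, 0.3, 0.3]
opening: 0.565
grip_force: 30.0
```

```bash
python3 - <<'E'
from h import *
st=env.state();print(st["eef_pos"],np.degrees(st["tcp_rot"]),st["joints"])
s=cam("scene"); cv2.imwrite("pics/s7.png",s["color"][:,:,::-1]); im=s["color"].astype(int)
p=proj(s,st["eef_pos"])[0].round().astype(int); print("tcp px",p)
hsv=cv2.cvtColor(s["color"],cv2.COLOR_RGB2HSV); x,y=p
sub=hsv[y-30:y+70,x-45:x+45]; m=((sub[...,0]>95)&(sub[...,0]<125)&(sub[...,1]>90)).astype(np.uint8)
n,l,q,c=cv2.connectedComponentsWithStats(m); print([(q[i],c[i]+[x-45,y-30]) for i in range(1,n) if q[i][4]>8])
for r in range(y-25,y+75,5): print(r,' '.join('%3d'%v for v in im[r,x-30:x+34:3].mean(1)))
E
```

```text
[558.41118504 204.89948886 220.56093313] [-1.79997156e+02 -2.80106571e-02  1.66177041e+02] [ 2.40579701e-01  4.50112975e-01  1.63772126e+00  2.09953450e-04
  1.05421465e+00 -1.08906422e+00]
tcp px [286 174]
[(array([  0,   6,  37,  22, 438], dtype=int32), array([257.956621  , 161.51598174])), (array([79, 31, 10,  8, 67], dtype=int32), array([324.13432836, 178.59701493])), (array([  0,  39,  41,  23, 644], dtype=int32), array([259.77950311, 195.5636646 ]))]
149 172 157 135 148 160  70 103  53  62  43  35  34  45  47  43  34  40  40  33  99 120 120
154 103 121  82 138 120 132 106  21  23  34  91  53  17  25  25  29  31  29  60 126 120 120
159  43  84 114 142 112 133  99  34  34  35 137  15  39  36  25  17  15  52 133 121 121 121
164  98  70 115 115 116  91 107  34  31  29 220   2  23  25 127 121 119 121 120 119 119 120
169  67  55  54  65 164 164 131  76 118 116 113  29  27   8 180 168 122 117 120 121 119 121
174  79 175 158 144 137 159 186 143 111 120 122  49  24  12 123 174 181 248 168 169 118 118
179  49 237 174 168 204 201 219 196 235  98 107  49  31  81 122 121 127 127 126 145 154
[... 500 characters left out ...]
 228 223 159 147 101 157 100 222 215 227 216 225 149 160
214 241 241 242 232 229 227 229 179 201 152 135  99 221 127 115 193 175 175 194 208 155  57
219 240 242 237 158  64  63  25  20 107 101 110 202 101 198 122  91 234 246  51  73  72  71
224 216 217 217 216 191 218  68 107 108  60 167  49  21  36 115  43  57  43  44  37  68  58
229 200 200 201 204 205 209  96  75  24  32  28  31  29  25  58  58  47  45  43  40  72  68
234 168 198 202  80  42  42  27  27  25  27  26  30  32  79  58  44  46  44  41  83 180 181
239 184 201 202 200 217  23  30  27  26  30  28  31  72  56  42  44  53  52  99 182 178 174
244 200 198 214 236  75  94 102  26  31  36 124  66  54  46  44  52  63  78  54  51  45  32
```

```bash
python3 - <<'E'
import cv2,numpy as np
a=cv2.imread("pics/s6.png").astype(int);b=cv2.imread("pics/s7.png").astype(int)
d=np.abs(a-b).max(2)
for r in range(158,226,2):
    print(r,''.join('.' if d[r,x]<14 else ('#' if b[r,x].mean()<70 else ('B' if b[r,x,0]-b[r,x,2]>25 else 'o')) for x in range(255,335)))
from h import *
c=cam("scene"); u=np.array([.971,-.2385,0]);P=np.array([558.4,204.9,231.6])
for th in (70,80,90,100):
    t=np.radians(th);X=np.cos(t)*-u+np.sin(t)*np.array([0,0,1]);Z=np.sin(t)*-u-np.cos(t)*np.array([0,0,1]);Y=np.cross(Z,X)
    Q=[P+(x-43)*X+y*Y+(z-8)*Z for x,y,z in[(56,0,14),(-52,0,14),(-52,-28,27),(-52,26,27),(-52,26,0),(56,-28,27)]];print(th,proj(c,Q).round(0).tolist())
E
```

```text
158 ....BBBBBBooBBBBBBBBoo###################################.ooooooo.ooo.oooooooooo
160 B..BBBBBBBo...BBBBBB.B########.ooo################.ooooooo..oooo.o.ooooooooooooo
162 BBBBBBBBBB.BBBBBBoBBBB.#######.ooo#########.ooooooo.o.ooooooo.o.oooooooooooo..oo
164 BBB..BBBBBBBBBBB..BBBB.#######.oo.########.oooo..o.oooo....ooooooooo.o.o.ooo..o.
166 BBBBBBB...BBBBBBBB...o.####oo#.ooo########.ooooooooo.oo.oooooooooooooo...ooooooo
168 BBBBBBBBBB.......oooo..##....o.oo.########.ooooo.ooo.oo.ooooooo.ooo.oooooooooo.o
170 ...o......ooooooo.ooo..oo........o#######.oooooooooooooooooo.ooooooooooo..ooooo.
172 .oooooooooo.ooooo.ooooooo..o....o.#######.ooooooooooooooooooooooo.ooooo.ooo.o.oo
174 ..oooooooooooooooooooo.oooooo..oo.#######.oo.ooooooooooooooooo.ooooo..o..ooooooo
176 ..oooooooooooooooooooooooooooooooo#######.ooooo.ooooooooo.oooooooBBBBoBBBBBooooo
178 o.oooooooooooooooooooooooooooooooo#######.oooooo.oo...oooooooo.oo.BBBBBBB...oooo
180 o.oooooooooooooooooooooo.oooooooooo##oooooo.oooooooooooo.o...oooo.........ooo..o
182 o.oooooooooooooooooooooo.ooooooooooooooooooo.oooooooo.o.o...o.ooo....B...Boo
[... 1490 characters left out ...]
o.oo.o.o.ooooooooooo........................
220 .o.oo........oooo....##ooooo.o.ooooooooooooooooooo..............................
222 ooooooooooo........##ooooooooooooo.oooo.oo.oooo.................................
224 oooooo......oo...oo#oooooo.o.#o......#.....o.#..................................
70 [[283.0, 168.0], [295.0, 195.0], [296.0, 201.0], [287.0, 195.0], [294.0, 190.0], [285.0, 174.0]]
80 [[284.0, 167.0], [290.0, 198.0], [292.0, 203.0], [282.0, 196.0], [290.0, 193.0], [285.0, 172.0]]
90 [[284.0, 167.0], [286.0, 199.0], [287.0, 204.0], [278.0, 197.0], [285.0, 195.0], [286.0, 171.0]]
100 [[285.0, 166.0], [281.0, 200.0], [282.0, 204.0], [273.0, 197.0], [281.0, 196.0], [286.0, 170.0]]
```

```bash
python3 - <<'E'
import cv2,numpy as np
b=cv2.imread("pics/s7.png").astype(int)
for r in range(160,212,1):
    print(r,''.join(('b' if b[r,x,0]-b[r,x,2]>12 else chr(48+b[r,x].mean().astype(int)//26)) for x in range(268,322)))
E
```

```text
160 bbbbbbb3bb01111104453000010000000122145554444444444444
161 bbbbbbbbbb01111103443011001100121455544444444444444444
162 bbbbbbbbbb01111104443011001001455444444444444444444444
163 bbbbbbbbbb01111105553000110004544444444444444444444444
164 bbbbbbbbbb01111106885001000003444444444444444444444444
165 bbbbbbbbbb01111107864001111003444444444444444444444444
166 bbbbbbb34201123328997000111003444444444444444444444444
167 bbbbbb453201244445576000000004544444444444444444444444
168 b33455543bb2444444354000110016865444444444444444444444
169 677655543bb4444444443100100057677655444444444444444444
170 677655543234444444443100010099976688654444444444444444
171 677658765444444444443100000047999976677544444444444444
172 567648767644444444443100110066579999756875444444444444
173 567648756534444444443100000035666579999877765444444444
174 567648767534444444443100010044444665699997678654444444
175 56764875776444444444310000003444444576579999877755444b
176 5675487678754554444431010100454444444466669999878864bb
177 777657666754545444443100010045444444444456657999987bbb
178 7777655568577433444431000010344444
[... 1267 characters left out ...]
bbbbbbbb7999977888888888888888888899997543444555555
201 bbbbbbbbb499999986788888888888888888888888999974555555
202 bbbbbbb36999999888678888888888888888888888888974555555
203 bbbbb3699999988888637988888888888888888888888874555666
204 bbb469999999999887757988888888888888888888888864566666
205 579999999998889888862798866999888888888888888865566666
206 999999999998888888852798533899998888888888888975566655
207 999999999888888888863786433369999888888888888875666666
208 999999989988888888765774333599967888888877678875666666
209 999999889888888888655553333654337888888888888865556666
210 999989999988888887565344343444335888888888888975666666
211 999899988888888875763443344334433578878888888975666666
```

The class map shows the case axis leaning, at about (287,184)→(294,194), so it is nearer 60° than upright. I'll check the angle against the model.

```bash
python3 - <<'E'
from h import *
c=cam("scene"); u=np.array([.971,-.2385,0]);P=np.array([558.4,204.9,231.6])
for xp in (40,46):
  for th in (50,55,60,65,70):
    t=np.radians(th);X=np.cos(t)*-u+np.sin(t)*np.array([0,0,1]);Z=np.sin(t)*-u-np.cos(t)*np.array([0,0,1]);Y=np.cross(Z,X)
    Q=[P+(x-xp)*X+y*Y+(z-8)*Z for x,y,z in[(-52,28,27),(-52,-26,27),(-52,-26,0),(56,28,27),(56,-26,27)]];print(xp,th,proj(c,Q).round(1).tolist())
E
```

```text
40 50 [[294.6, 188.0], [304.2, 194.7], [309.8, 187.9], [274.2, 169.0], [283.8, 175.6]]
40 55 [[292.7, 189.7], [302.2, 196.4], [308.2, 190.0], [274.2, 168.3], [283.8, 174.9]]
40 60 [[290.6, 191.1], [300.1, 197.9], [306.4, 192.0], [274.3, 167.6], [283.8, 174.2]]
40 65 [[288.5, 192.4], [297.9, 199.3], [304.6, 193.8], [274.4, 166.9], [284.0, 173.5]]
40 70 [[286.3, 193.5], [295.7, 200.4], [302.6, 195.5], [274.5, 166.2], [284.1, 172.8]]
46 50 [[295.7, 189.0], [305.2, 195.7], [310.8, 188.9], [275.4, 170.1], [285.0, 176.7]]
46 55 [[293.6, 190.8], [303.1, 197.5], [309.1, 191.1], [275.3, 169.6], [284.9, 176.1]]
46 60 [[291.5, 192.4], [300.9, 199.2], [307.3, 193.2], [275.2, 169.0], [284.8, 175.6]]
46 65 [[289.2, 193.8], [298.6, 200.6], [305.3, 195.2], [275.2, 168.4], [284.8, 175.0]]
46 70 [[286.9, 195.0], [296.3, 201.9], [303.2, 197.0], [275.2, 167.8], [284.8, 174.4]]
```

θ ≈ 60° confirmed. The low edge can be set on the rails and the case rolled back about it with a soft grip. Positioning above the contact point.

Call:
carry_out:
  motion:
    - [10,0,5,0,0.45]
    - [15,0,12,0,0.45]
    - [12,0,15,0,0.45]
    - [0,0,15,0,0.45]
    - [0,0,10,0,0.45]
    - [0,0,4,0,0.45]
    - [0,0,0,0,0.45]
    - [0,0,0,0,0.45]

```text
t: 15.35
eef_pos: [523.2, 213.7, 160.0]
tcp_rot: [3.141, 0.001, 2.9]
ft_force: [-0.7, -0.4, -1.6]
opening: 0.566
grip_force: 30.0
```

Call:
carry_out:
  motion:
    - [0,0,2,0,0.45]
    - [0,0,1,0,0.45]
    - [0,0,0,0,0.45]

```text
t: 15.65
eef_pos: [523.2, 213.8, 157.8]
tcp_rot: [3.141, 0.001, 2.9]
ft_force: [-4.2, 0.8, 9.1]
opening: 0.566
grip_force: 30.0
```

Call:
carry_out:
  motion:
    - [0,0,1,0,0.45]
    - [0,0,1,0,0.45]
    - [0,0,0,0,0.45]

```text
t: 15.95
eef_pos: [522.6, 213.9, 156.4]
tcp_rot: [3.141, 0.0, 2.9]
ft_force: [-9.4, 0.4, 17.3]
opening: 0.572
grip_force: 30.0
```

Contact is felt at TCP z ≈ 159. Easing off, softening the grip and rolling the first 30°.

Call:
carry_out:
  motion:
    - [0,0,-2.5,0,0.45]
    - [0,0,0,0,0.4328]
    - [0,0,0,0,0.4328]
    - [0,0,0,0,0.4328]

```text
t: 16.35
eef_pos: [523.0, 213.7, 157.1]
tcp_rot: [3.141, -0.0, 2.9]
ft_force: [-1.5, 1.0, 2.2]
opening: 0.568
grip_force: 3.6
```

Call:
carry_out:
  motion:
    - [-4,0,-2,0,0.4328]
    - [-6,0,-3,0,0.4328]
    - [-6,0,-3,0,0.4328]
    - [-6,0,-3,0,0.4328]

```text
t: 16.75
eef_pos: [545.2, 208.1, 168.3]
tcp_rot: [3.142, 0.0, 2.9]
ft_force: [-1.3, 0.7, -0.8]
opening: 0.565
grip_force: 3.6
```

Call:
carry_out:
  motion:
    - [-6,0,-2,0,0.4328]
    - [-6,0,-1.5,0,0.4328]
    - [-6,0,-1,0,0.4328]
    - [-6,0,-0.5,0,0.4328]
    - [0,0,0,0,0.4328]

```text
t: 17.25
eef_pos: [568.5, 202.4, 173.1]
tcp_rot: [3.141, 0.001, 2.9]
ft_force: [0.6, 0.1, -0.3]
opening: 0.57
grip_force: 3.5
```

```bash
cat > view.py <<'E'
from h import *
import sys
tag,dx,r0,r1=sys.argv[1],int(sys.argv[2]),int(sys.argv[3]),int(sys.argv[4])
st=env.state();c=cam("scene");cv2.imwrite(f"pics/{tag}.png",c["color"][:,:,::-1]);b=c["color"].astype(int)
u=np.array([.971,-.2385,0]);P=st["eef_pos"]+[0,0,11];print(P,st["ft_force"],st["grip_force"])
for th in map(int,sys.argv[5:]):
    t=np.radians(th);X=np.cos(t)*-u+np.sin(t)*np.array([0,0,1]);Z=np.sin(t)*-u-np.cos(t)*np.array([0,0,1]);Y=np.cross(Z,X)
    Q=[P+(x-43)*X+y*Y+(z-8)*Z for x,y,z in[(-52,28,27),(-52,-26,27),(-52,-26,0),(56,28,27),(56,-26,27),(56,-26,0)]];print(th,proj(c,Q).round(0).astype(int).tolist())
for r in range(r0,r1): print(r,''.join(('b' if b[r,x,2]-b[r,x,0]>12 else chr(48+b[r,x].mean().astype(int)//26)) for x in range(dx,dx+56)))
E
python3 view.py s8 260 175 225 60 75 90
```

```text
[568.4812502  202.37831367 184.12485331] [ 0.56033814  0.10426749 -0.32196469] 3.528466187417507
60 [[294, 204], [304, 211], [310, 205], [278, 182], [288, 189], [294, 183]]
75 [[288, 208], [297, 215], [304, 210], [279, 180], [288, 187], [296, 182]]
90 [[281, 209], [290, 217], [297, 214], [279, 178], [289, 185], [297, 183]]
175 55667665567648767867730111104545300011000000122799998787
176 56666766567658767857730111103555301110000121357767999987
177 87666887777657667857850111104886301100101455554567657999
178 87666777777765556857850111113898500110004555544444466668
179 87666677777777877747970123434898500011004554455455444576
180 8876666678787788785b772444445798500101004444454554444444
181 8877767778888788685b544444444357500010026654444455454444
182 9878898778887888775b544444444444300011018986554444445444
183 98899987788777887754544444444444200011018999986544444444
184 b5678877788768987854444444444444200110018988889865444444
185 bbbbbbbbbb7778987754544444444444201100028988888999755444
186 bbbbbbbbbb76bb887753444454444444200111038988888888998655
187 bbbbbbbbbb77bbbb68535444444444453000000
[... 1574 characters left out ...]
44444444444446864788888888765
214 99999998888888896699743565544444544334444799647667777875
215 99998888888888961078437733333358854344443788897786678874
216 99888888888889960002454234434445444346973588888878854422
217 88888888888998500002653444336996443335885588888778862222
218 99998899986532200013466543348854433444775489889877522222
219 99998654212222100013433333469744335763454379999972222222
220 32122233458831010134444443664443446973454369622221122222
221 55698999655300101344434444444434444454575464233222221222
222 77654212234300013444444445544444432233488532221111222222
223 22223336899730024444444444433343101454433432221111111222
224 88888887778862244454443224310132111113431122211111111112
```

It is now at about 85° with the low edge on the rails. Continuing: press down the slope and lay it back.

Call:
carry_out:
  motion:
    - [-3,0,3,0,0.433]
    - [-3,0,4,0,0.433]
    - [-3,0,4,0,0.433]
    - [-3,0,4,0,0.433]
    - [0,0,0,0,0.433]

```text
t: 17.8
eef_pos: [579.4, 199.5, 157.2]
tcp_rot: [-3.141, -0.001, 2.9]
ft_force: [-0.3, -0.5, -0.8]
opening: 0.568
grip_force: 4.4
```

Call:
carry_out:
  motion:
    - [-5,0,2,0,0.433]
    - [-5,0,3,0,0.433]
    - [-5,0,3,0,0.433]
    - [-5,0,3,0,0.433]
    - [0,0,0,0,0.433]

```text
t: 18.3
eef_pos: [599.2, 194.7, 146.5]
tcp_rot: [-3.141, -0.0, 2.9]
ft_force: [-0.4, -0.1, -0.5]
opening: 0.564
grip_force: 4.3
```

```bash
python3 view.py s9 270 165 222 105 120 130
```

```text
[599.22424797 194.66834164 157.48080159] [-0.41975362 -0.10432008 -0.53799061] 4.250721037387848
105 [[283, 214], [292, 221], [299, 221], [290, 182], [299, 189], [307, 188]]
120 [[277, 212], [286, 219], [293, 221], [291, 181], [301, 187], [307, 189]]
130 [[274, 209], [283, 217], [289, 220], [292, 180], [302, 186], [307, 190]]
165 bbbbbbb1b651112322211b1221111111111111111111111112222b34
166 bbbbb443b430112222211111222111111111111111111112333332b4
167 bbbb5543b43211222222211101221111111111111111112323322113
168 34555432b45541122222221100022111111111111111233332111113
169 76555433b45553114642222211065011111111111222322111111103
170 76555443b45455555553122211111111111222112222111111111105
171 76587663bb4444455553012221111111111111111111111111100012
172 76587675b45444445553001111111111111111111111111101000034
173 76587575b88654444553000011111122211111111111101100011056
174 76587675b79997554453011011111233320111111100111111011045
175 7648767867988998655300011111133b22000001101110011012214b
176 7658767857988888998400111111233221001100100101101101104b
177 765876785798888889972011111112322100
[... 2004 characters left out ...]
44358888888888889756666666666
211 999999998bbbbbbbb444444444444335888888888889756666666654
212 9999988997bbbbbbb455444444443458877788888889756666664222
213 99988989974bbbbb4455444444444468647998888887656666422222
214 8888896774444bbb4554444444344437996476677788756522222222
215 88889610344444bb4554444443444437888977866788742222222222
216 88999600025544444554444444459735898888788644222222222222
217 99985001025445444444444444444445898888788622222222222222
218 65321001134565444444444444444443799998875222222222222222
219 22221111134443344433443444444443447999722222222222222222
220 88310001344444446644444445444444443322211222222222222222
221 53001013444444433344444455444444432332222212222222222222
```

At ~118° now, tracking the plan. Laying it the rest of the way down.

Call:
carry_out:
  motion:
    - [-4,0,3,0,0.433]
    - [-4,0,4,0,0.433]
    - [-3,0,4,0,0.433]
    - [0,0,0,0,0.433]

```text
t: 18.75
eef_pos: [609.6, 192.1, 135.3]
tcp_rot: [-3.141, -0.001, 2.9]
ft_force: [-0.8, -0.7, -1.5]
opening: 0.564
grip_force: 4.1
```

Call:
carry_out:
  motion:
    - [-3,0,3,0,0.433]
    - [-3,0,3,0,0.433]
    - [-2,0,3,0,0.433]
    - [0,0,0,0,0.433]

```text
t: 19.15
eef_pos: [617.3, 190.3, 126.6]
tcp_rot: [-3.141, -0.0, 2.9]
ft_force: [-0.0, 0.5, -1.2]
opening: 0.567
grip_force: 4.0
```

```bash
python3 view.py s10 270 175 224 125 132 140
```

```text
[617.28822271 190.26826691 137.60509709] [-0.03459954  0.49198595 -1.21210211] 4.012307524681091
125 [[281, 215], [290, 222], [296, 224], [297, 184], [306, 191], [312, 194]]
132 [[279, 213], [288, 220], [293, 223], [297, 184], [307, 191], [313, 194]]
140 [[276, 210], [286, 218], [291, 222], [298, 184], [308, 190], [313, 195]]
175 76587678679889986554445530122211011111111221112211111111
176 76587678579888899975544530012211111111111111111111111111
177 76587678579888888899865530101111111111111111111111111001
178 77655568579888888888998640000111111332111111111111111111
179 77788877579888888888899972001111112433211111110000111110
180 887788785b7988888888888983011111113322110000101111010101
181 888888786b7888888888888973011111102322110011111111111100
182 888888785b8988888888888973011111211222210111111001010000
183 887888775b8988888888888985011110554430110121011000000000
184 877898785b8988888888888985011110699970000221100000001234
185 777898785b8988888888888985011110689970011111000001345799
186 77bb88785b8988888888888897122210689970011000011245899999
187 87bbbb685b89888888888889843554315899
[... 1516 characters left out ...]
44358877788888889756666664222
213 999889998763bbbbbb44444554444468647998888888656666422222
214 8888996598444bbbb444445444444437996477677788756522222222
215 88889710895444bb4444445444444437964878866788742222222222
216 88999600024444444444444544459733444488888644222222222222
217 99985001024444444444555444444444455446788622222222222222
218 65321011134454444444455444444444455553685222222222222222
219 22221000134444444444444444444444455555422222222222222222
220 88310002344444444444444434444444454322211222222222222222
221 53000016644444458634444434444444432332222222222222222222
222 43000168634444578544444322233454322211112222222222222222
223 87311686344444775333432013444324322211111112222222222222
```

Call:
carry_out:
  motion:
    - [-1.3,0,1.5,0,0.433]
    - [-1.3,0,1.5,0,0.433]
    - [0,0,0,0,0.433]

```text
t: 19.5
eef_pos: [619.8, 189.7, 124.0]
tcp_rot: [3.142, -0.0, 2.9]
ft_force: [-0.9, 0.0, -1.8]
opening: 0.569
grip_force: 4.0
```

Call:
carry_out:
  motion:
    - [-1.3,0,1.5,0,0.433]
    - [-1.3,0,1.5,0,0.433]
    - [0,0,0,0,0.433]

```text
t: 19.8
eef_pos: [622.3, 189.1, 120.9]
tcp_rot: [3.142, -0.0, 2.9]
ft_force: [0.4, 0.0, -0.5]
opening: 0.57
grip_force: 4.0
```

```bash
python3 view.py s11 270 180 226 130 135 140
```

```text
[622.34727996 189.11079241 131.93130309] [ 0.37807015  0.04966556 -0.4665238 ] 3.9646802097558975
130 [[281, 214], [290, 222], [296, 225], [299, 185], [308, 192], [314, 195]]
135 [[279, 213], [288, 220], [294, 224], [299, 185], [309, 192], [314, 196]]
140 [[278, 211], [287, 219], [292, 223], [300, 185], [309, 191], [314, 196]]
180 888788785b7988888888888898500111111123321011111101011110
181 888888786b7888888888888898501111111122221011101010100001
182 888888785b8988888888888889701111111133221001011010101101
183 887888775b8988888888888889701111111122221101110111110100
184 877898785b8988888888888889700111124322111001110001110000
185 777898785b8988888888888889710111128987300112211010000011
186 77bb88785b8988888888888889710111018998300112100000012356
187 87bbbb685b8988888888888889712321018997301000000013357999
188 bbbbbb6bbb8988888888888899744554218997301100002459999999
189 bbbbbb6bbb8988888888888897445544438998301111027999999999
190 bbbbbb76bb7998888888888985455554445898300011036778899888
191 bbbbbb77bbb899888888889754554544444588300110047777778888
192 bbbbbb77bbb899988888898644531454444
[... 1334 characters left out ...]
44437995277677788756522222222
215 888896004874444bb444444444444437964448866788742222222222
216 88999600035544444444444544359733444443688644222222222222
217 99985001023444444444444544444444455554368622222222222222
218 65321010134444444444455444444444455554332222222222222222
219 22221100244444444444444444444444455555422222222222222222
220 88310002764444345444444433344444454332211222222222222222
221 53000016634444458634444433444444432332222212222222222222
222 43000168634444578544444321243454322211112222222222222222
223 87311686344444775333432013444213322211111112222122222222
224 88855863444432354102321001034311222111111111122222122222
225 77788634444430221110111110134432222111111122111122221222
```

Call:
carry_out:
  motion:
    - [-1.3,0,1.5,0,0.433]
    - [-1.3,0,1.5,0,0.433]
    - [0,0,0,0,0.433]

```text
t: 20.15
eef_pos: [624.9, 188.5, 118.0]
tcp_rot: [3.141, -0.0, 2.9]
ft_force: [-1.3, 0.6, -0.6]
opening: 0.57
grip_force: 3.9
```

Call:
carry_out:
  motion:
    - [-1,0,1.5,0,0.433]
    - [-1,0,1.5,0,0.433]
    - [0,0,0,0,0.433]

```text
t: 20.45
eef_pos: [626.8, 188.0, 114.9]
tcp_rot: [3.142, -0.0, 2.9]
ft_force: [-0.1, 0.7, -0.4]
opening: 0.57
grip_force: 3.9
```

Call:
carry_out:
  motion:
    - [-0.5,0,1,0,0.433]
    - [-0.5,0,1,0,0.433]
    - [0,0,0,0,0.433]

```text
t: 20.75
eef_pos: [627.7, 187.8, 113.0]
tcp_rot: [3.142, -0.0, 2.9]
ft_force: [0.5, -0.4, 0.3]
opening: 0.568
grip_force: 3.9
```

```bash
python3 view.py s12 270 184 216 135 140 145
```

```text
[627.73767444 187.79796817 124.01747555] [ 0.48303848 -0.42547937  0.31121531] 3.868243843317032
135 [[281, 215], [290, 222], [295, 225], [301, 187], [310, 193], [315, 197]]
140 [[280, 213], [289, 220], [294, 224], [301, 187], [311, 193], [315, 198]]
145 [[278, 211], [288, 219], [292, 223], [302, 186], [311, 193], [315, 198]]
184 877898785b8988888888888888983011111112322210010100000101
185 777898785b8988888888888888973011111111222110010011111101
186 77bb88785b8988888888888888973011110332320110111011101100
187 87bbbb685b8988888888888888985011110687970010122001000001
188 bbbbbb67bb8988888888888888985012210599970000111000001135
189 bbbbbb7bbb8988888888888889985355542589970011000001235699
190 bbbbbb76bb8998888888888889864555543689970011110124799988
191 bbbbbb77bbb899888888888898644555544468970011100578888888
192 bbbbbb77bbb899988888888986445545544435970011001687777777
193 bbbbbbbbbbbb778888898898544542b3544444760011001677777777
194 bbbbbbbbbbbb67777777778644454224544444430101001677777777
195 bbbbbbbbbbbb44445556675455455445544444430011001677777777
196 bbbbbbbbbbbb554444444444444444455444
[... 479 characters left out ...]
44444444468970001125666666666
205 9999999999899bbb5444334bb4444444444688960234456666666666
206 999999999999bbbbbb4444bb44444444446899974799856666566666
207 99999998899bbbbbbbb44bb444444444468988899999756666666666
208 9999999998bbbbbbbbbbbb4444444444689888787789756666666666
209 999988998bbbbbbbbbbbb44444444446888888888888755566666666
210 9989999988bbbbbb4bbb444444444448988888888889856666666666
211 999999998873bbbbbbb4444444444435888888888889856666666654
212 9999998986544bbbbb44444444444358877789888889756666664222
213 99999986884444bbb444444444444468647999999888656666422222
214 88889962576444444444444444444437973233677788756522222222
215 88889610255444444444444444444437974554566788742222222222
```

The edge slope now matches ~140°, i.e. lying on the rails, though the pads have crept toward the well end. I'll slide it down slope until the clip lip is met, then regrip.

Call:
carry_out:
  motion:
    - [1.5,0,1.3,0,0.434]
    - [1.5,0,1.3,0,0.434]
    - [1.5,0,1.3,0,0.434]
    - [0,0,0,0,0.434]

```text
t: 21.2
eef_pos: [623.0, 189.0, 109.1]
tcp_rot: [-3.142, -0.0, 2.9]
ft_force: [-2.3, 0.8, 0.6]
opening: 0.57
grip_force: 8.3
```

Call:
carry_out:
  motion:
    - [1.5,0,1.3,0,0.434]
    - [1.5,0,1.3,0,0.434]
    - [0,0,0,0,0.434]

```text
t: 21.5
eef_pos: [620.5, 189.7, 106.7]
tcp_rot: [3.141, 0.0, 2.9]
ft_force: [0.3, 0.9, 3.0]
opening: 0.566
grip_force: 8.3
```

```bash
python3 view.py s13 265 186 228 135 140 145
```

```text
[620.4509088  189.68559954 117.71958956] [0.25784268 0.91274255 3.0067563 ] 8.295715302228928
135 [[279, 217], [288, 224], [293, 228], [299, 189], [308, 196], [313, 200]]
140 [[278, 215], [287, 223], [292, 227], [299, 189], [309, 196], [313, 200]]
145 [[276, 214], [285, 221], [290, 226], [300, 189], [309, 195], [313, 200]]
186 bbbbb77bb88785b89888888888888973011111113322110100110111
187 bbbbb87bbbb685b898888888888888730111111b2322211111101111
188 bbbbbbbbbbb67bb89888888888888983011111221222111011111111
189 bbbbbbbbbbb6bbb89888888888888985001110663540110121100100
190 bbbbbbbbbbb76bb79888888888888985011110699970000221011000
191 bbbbbbbbbbb77bbb8998888888888985234431589970011111000012
192 bbbbbbbbbbb77bbb8999888888889986555543589960111010112347
193 bbbbbbbbbbbbbbbbb778888898899744555544589970011100346887
194 bbbbbbbbbbbbbbbbb677777777787445545544446970001101687777
195 bbbbbbbbbbbbbbbbb444445566764455313544443870011001577777
196 bbbbbbbbbbbbbbbbb554444444544454214444444540100101566666
197 bbbbbbbbbbbbbbbb7999999855544555444444444420111001565555
198 bbbbbbbbbbbbbbbb99888889754444444444444
[... 1086 characters left out ...]
44444597334544468886442222222
217 88899999850355444444444444444444444444555467886222222222
218 99998653220134444444444444444444444444555546632222222222
219 65421222210013444444444444444444444444555554222222222222
220 23345883100034444444444444444334444444443322112222222222
221 99965530000344444324444544444333444444323322222122222222
222 21222430003874444435544444443222434543222111122222222222
223 33788873127634444447853334320134443233222111111122222222
224 88778888577344444323541023200010343112221111111111222221
225 88887777875444444302211001110101344322221111111221111222
226 77777786334443343122101111111111344322211111113332211112
227 77778886334431121221111011111111012222111111123443322111
```

```bash
python3 - <<'E'
from h import *
c=cam("scene");u=np.array([.971,-.2385,0]);k=np.array([0,0,1.]);S=np.array([567,204.2,79.])
a=np.radians(40);X=np.cos(a)*u+np.sin(a)*k;Z=-np.sin(a)*u+np.cos(a)*k;Y=np.cross(Z,X)
for s in(0,10,20,30): print(s,proj(c,[S+(x+s)*X+y*Y+z*Z for x,y,z in[(56,26,27),(56,-28,27),(-52,26,27),(-52,-28,27),(-52,-28,0)]]).round(0).astype(int).tolist())
print("rail top",proj(c,[S+31*X+17*Y,S+31*X-17*Y]).round(0).tolist(),"clip tip",proj(c,[S-25*X-6*Y+34*Z,S-25*X-26*Y+34*Z]).round().tolist())
t=cam("top");cv2.imwrite("pics/t13.png",t["color"][:,:,::-1])
for s in(0,10,20,30): print(s,proj(t,[S+(x+s)*X+y*Y+z*Z for x,y,z in[(56,26,27),(56,-28,27),(-52,26,27),(-52,-28,27)]]).round(0).astype(int).tolist())
b=t["color"].astype(int)
for r in range(200,265): print(r,''.join(('b' if b[r,x,2]-b[r,x,0]>12 else chr(48+b[r,x].mean().astype(int)//26)) for x in range(246,302)))
E
```

```text
0 [[292, 193], [301, 200], [270, 219], [279, 227], [284, 231]]
10 [[294, 190], [304, 197], [272, 217], [281, 224], [286, 228]]
20 [[296, 188], [306, 195], [274, 214], [283, 222], [288, 226]]
30 [[298, 185], [308, 192], [276, 212], [285, 219], [290, 223]]
rail top [[293.0, 204.0], [299.0, 209.0]] clip tip [[280.0, 216.0], [283.0, 219.0]]
0 [[258, 214], [277, 219], [252, 248], [271, 254]]
10 [[258, 210], [278, 216], [253, 245], [271, 250]]
20 [[259, 207], [278, 212], [253, 242], [272, 247]]
30 [[259, 203], [279, 209], [254, 239], [272, 244]]
200 33333333333333333333333332322222222222223332111111112234
201 33333333333333333333333332323222222222222333211111112233
202 33333333333333333333232332333232222222222333211111112222
203 33333333333333333333333333333222222222222233211111112222
204 33333333333333333333333333332322222222221223211111112222
205 33333333333333333333333333333332222222222222211111112222
206 33333333333333333333333333333322222222222122211111112222
207 33333333333333333333333333333322222222222112211111112222
208 33333333333333333333333333333322222222222112211111112222
209 3
[... 2710 characters left out ...]
33333333333333333333333333332
254 33333333333333333333333333333333333333333333333333333332
255 33333333333333333333333333333333333333333333333333333332
256 33333333333333333333333333333333333333333333333333333333
257 33333333333333333333333333333333333333333333333333333333
258 33333333333333333333333333333333333333333333333333333333
259 33333333333333333333333333333333333333333333333333333333
260 33333333333333333333333333333333333333333333333333333333
261 33333333333333333333333333333333333333333343333344433333
262 33333333333333333333333333333333333333333334333344433333
263 33333333333333333333333333333333333344334444443444433333
264 33333333333333333433333333333433443433344434444444433333
```

The case sits ~22 mm uphill of home with its well end pressed slightly too low. Backing uphill, raising square to the rails with a soft grip so the low end settles.

Call:
carry_out:
  motion:
    - [-2.3,0,-2,0,0.4328]
    - [-2.3,0,-2,0,0.4328]
    - [0,0,0,0,0.4326]
    - [1,0,-1.2,0,0.4326]
    - [1,0,-1.2,0,0.4326]
    - [1,0,-1.2,0,0.4326]
    - [1,0,-1.2,0,0.4326]
    - [0,0,0,0,0.4326]

```text
t: 22.45
eef_pos: [620.9, 189.5, 115.6]
tcp_rot: [3.141, 0.0, 2.9]
ft_force: [-0.5, 0.2, -1.2]
opening: 0.568
grip_force: 2.2
```

```bash
python3 view.py s14 265 186 218 140
```

```text
[620.863423   189.51518943 126.60079958] [-0.48479551  0.18207877 -1.20344735] 2.1740783751010895
140 [[278, 213], [287, 220], [292, 224], [299, 186], [309, 193], [314, 198]]
186 bbbbb76bb88785b89888888888888985011110554320111111100110
187 bbbbb87bbbb685b89888888888888885011110699970010122100000
188 bbbbbbbbbbb67bb89888888888888997011110689970010121000001
189 bbbbbbbbbbb6bbb89888888888888997234310589970001000011245
190 bbbbbbbbbbb76bb79988888888888985455542589970011000244799
191 bbbbbbbbbbb77bbb8998888888889754455444489970011000687777
192 bbbbbbbbbbb77bbb8999888888898545555454458961011100677777
193 bbbbbbbbbbbbbbbbb778888898886455444444445971011000677777
194 bbbbbbbbbbbbbbbbb677777777764453114444444442001001677777
195 bbbbbbbbbbbbbbbbb444455566644553134554444421011101577777
196 bbbbbbbbbbbbbbbbb554444445444554454444444431010101566666
197 bbbbbbbbbbbbbbbb7999999765444444444444544431001102565555
198 bbbbbbbbbbbbbbbb9988888854444444454445444431101002455555
199 bbbbbbbbbbbbbbb79988898644444444444444444431011002455555
200 bbbbbbbbbbbbbb899998897bb4444444444444444431011003555555
201 bbbbbb
[... 326 characters left out ...]
bb455444444689975799997566665
207 99999999999988999bbb544333bb4554444445899999988997566666
208 9999999999999899bbbbb44444bb5544444458988887877897566666
209 9999999998899998bbbbbbb44bb44444444468888888888887555666
210 999999989999998bbbbbbbbbbb445444444588888888888898566666
211 99999999999998bbbbbbbbbbb4444444444358887888888897566666
212 99999999999898bbbbbbbbbb45544454444588777888888897566666
213 999999998898888bbbbbbbb455444454444686489988988886566654
214 9999888889967854bbbbbb4444444454444379953776777887565222
215 888888888963884444bbbb4444444544444379644488667887422222
216 8888888999605973444bb44444445444597334444468886442222222
217 88899999850013444444444444445444444444555546886222222222
```

Angle now ~141°, flush. Sliding down the rails in small steps, watching force.

Call:
carry_out:
  motion:
    - [0,0,0,0,0.436]
    - [1.5,0,1.3,0,0.436]
    - [1.5,0,1.3,0,0.436]
    - [1.5,0,1.3,0,0.436]
    - [0,0,0,0,0.436]

```text
t: 23.0
eef_pos: [616.2, 190.6, 111.3]
tcp_rot: [-3.141, -0.001, 2.9]
ft_force: [-0.6, 0.7, -1.3]
opening: 0.566
grip_force: 17.3
```

Call:
carry_out:
  motion:
    - [1.5,0,1.3,0,0.436]
    - [1.5,0,1.3,0,0.436]
    - [0,0,0,0,0.436]

```text
t: 23.3
eef_pos: [613.4, 191.3, 108.7]
tcp_rot: [-3.142, -0.0, 2.9]
ft_force: [-0.2, 0.3, -2.1]
opening: 0.567
grip_force: 17.3
```

Call:
carry_out:
  motion:
    - [1.5,0,1.3,0,0.436]
    - [1.5,0,1.3,0,0.436]
    - [0,0,0,0,0.436]

```text
t: 23.6
eef_pos: [610.5, 192.1, 106.1]
tcp_rot: [-3.142, -0.0, 2.9]
ft_force: [-1.3, 0.6, -1.0]
opening: 0.566
grip_force: 17.3
```

```bash
python3 view.py s15 262 188 230 140
```

```text
[610.46429541 192.05985922 117.13509853] [-1.28521271  0.57792709 -0.99323547] 17.25423038005829
140 [[275, 217], [284, 224], [289, 228], [297, 190], [306, 197], [311, 201]]
188 bbbbbbbbbbbbbb67bb89888888888985011111112322210101111101
189 bbbbbb5bbbbbbb6bbb89888888888897011111211221210110101111
190 bbbbbbbbbbbbbb76bb79888888888897001110454540010121010100
191 bbbbbbbbbbbbbb77bbb8988888888897001110489971000222111000
192 bbbbbbbbbbbbbb77bbb8999888888897112210389971001111000011
193 bbbbbbbbbbbbbbbbbbbb778888898897445431389971001000012244
194 bbbbbbbbbbbbbbbbbbbb677777777764445443489971011100256777
195 bbbbbbbbbbbbbbbbbbbb444455566654555444579971001010698667
196 bbbbbbbbbbbbbbbbbbbb554444436545544444447861001100898665
197 bbbbbbbbbbbbbbbbbbb7999999854455324444444651001100787655
198 bbbbbbbbbbbbbbbbbbb9988888854454213444444431001100677555
199 bbbbbbbbbbbbbbbbbb79988898644553334444444431001102455555
200 bbbbbbbbbbbbbbbbb899998897444455554544444431011102444455
201 bbbbbbbbbbbbbbb49999998644444444444444544431001001897455
202 bbbbbbbbbbbbb4699999999854444444444445444431011002897455
203 bbbbbbb
[... 935 characters left out ...]
44454444444444447988752222222
219 99865421222388644444444454444544444444444544487222222222
220 12223345883016754444444444444444454444444543222112222222
221 79899965530000554444444444445443454444444323322222122222
222 65421223430001234444444444454443222334543222111122222222
223 22333788873116544444444443344310134443243222111111222222
224 88888778888555444444444431013201010343112221111111111222
225 88888887777863444444334310000001101344322221111111211111
226 78787777786334443443122110111111102344322211111113332211
227 88788778886334431121221111111111110012222111111123443322
228 87877878888743431011221111111111111023222111111111223433
229 77888888888632231011110111111111111122221111111111111223
```

Call:
carry_out:
  motion:
    - [-0.7,0,0.8,0,0.434]
    - [-0.7,0,0.8,0,0.434]
    - [0,0,0,0,0.434]

```text
t: 23.95
eef_pos: [612.1, 191.6, 104.8]
tcp_rot: [3.142, -0.0, 2.9]
ft_force: [-3.9, -0.7, 3.6]
opening: 0.567
grip_force: 8.2
```

Call:
carry_out:
  motion:
    - [-0.7,0,0.8,0,0.434]
    - [-0.7,0,0.8,0,0.434]
    - [0,0,0,0,0.434]

```text
t: 24.25
eef_pos: [613.6, 191.3, 103.5]
tcp_rot: [3.141, 0.0, 2.9]
ft_force: [-4.6, 0.5, 6.9]
opening: 0.563
grip_force: 7.9
```

The reaction is square to the rails: seated flush. Easing most of that off and sliding on.

Call:
carry_out:
  motion:
    - [1.8,0,-2.1,0,0.436]
    - [1.5,0,1.3,0,0.436]
    - [1.5,0,1.3,0,0.436]
    - [0,0,0,0,0.436]

```text
t: 24.65
eef_pos: [609.0, 192.6, 102.7]
tcp_rot: [3.141, 0.001, 2.9]
ft_force: [0.9, -0.0, 2.7]
opening: 0.568
grip_force: 16.7
```

Call:
carry_out:
  motion:
    - [1.5,0,1.3,0,0.436]
    - [1.5,0,1.3,0,0.436]
    - [0,0,0,0,0.436]

```text
t: 24.95
eef_pos: [605.5, 193.3, 99.7]
tcp_rot: [-3.141, -0.001, 2.9]
ft_force: [-0.6, 1.2, 1.8]
opening: 0.567
grip_force: 16.6
```

Call:
carry_out:
  motion:
    - [1.5,0,1.3,0,0.436]
    - [0,0,0,0,0.436]

```text
t: 25.15
eef_pos: [604.2, 193.6, 98.6]
tcp_rot: [-3.142, -0.0, 2.9]
ft_force: [-0.1, 0.3, 2.3]
opening: 0.566
grip_force: 16.6
```

Call:
carry_out:
  motion:
    - [1.5,0,1.3,0,0.436]
    - [0,0,0,0,0.436]

```text
t: 25.35
eef_pos: [603.5, 193.9, 97.9]
tcp_rot: [3.141, 0.001, 2.9]
ft_force: [1.6, -0.3, 5.6]
opening: 0.566
grip_force: 16.6
```

Call:
carry_out:
  motion:
    - [1.5,0,1.3,0,0.436]
    - [0,0,0,0,0.436]

```text
t: 25.55
eef_pos: [603.5, 194.0, 97.8]
tcp_rot: [3.14, 0.005, 2.9]
ft_force: [4.4, -3.2, 13.7]
opening: 0.567
grip_force: 16.6
```

```bash
python3 view.py s16 258 190 232 140
```

```text
[603.50715835 194.00156226 108.79824462] [ 4.41565671 -3.19706481 13.66795438] 16.625453531742096
140 [[273, 219], [282, 227], [287, 231], [295, 193], [304, 200], [309, 204]]
190 bbbbbbbbbbbbbbbbbb76bb7998888889850111111133222101111001
191 bbbbbbbbbbbbbbbbbb77bbb899888889850111111123222100100001
192 bbbbbbbbbbbbbbbbbb77bbb899988888970111111112221100011111
193 bbbbbbbbbb7bbbbbbbbbbbbb67788889960011113334301101111001
194 bbbbbbbbbbbbbbbbbbbbbbbb67777777850111104799700002220100
195 bbbbbbbbbbbbbbbbbbbbbbbb44444556752222104788610012210000
196 bbbbbbbbbbbbbbbbbbbbbbbb55444444444555422577610100000133
197 bbbbbbbbbbbbbbbbbbbbbbb799999974444554432456420111002489
198 bbbbbbbbbbbbbbbbbbbbbbb998888885455554443334320001006877
199 bbbbbbbbbbbbbbbbbbbbbb7998889864555544444479710000004555
200 bbbbbbbbbbbbbbbbbbbbb89999889744542144444446520110004544
201 bbbbbbbbbbbbbbbbbbb499999986444453b244444444310011008999
202 bbbbbbbbbbbbbbbbb469999999985445543454444444310110018999
203 bbbbbbbbbbbbbbb46999999988864444455455444444310001017889
204 bbbbbbbbbbbbb4699999999999744444444444444444310110017888
205 bbbbbb
[... 936 characters left out ...]
44444444445444444443222211222
221 34556989996548974444444444444444544455444444432332222212
222 87786542122343895444444444444444444222233454322211112222
223 22222223378886366344444444444334431013444324322211111112
224 88888888877888753444444444453102320101034311222111111111
225 88888888888777763444444444431010011110134432222111111121
226 77778777777778633444344444311101111110234432221111111333
227 77778778777878633443113443111111111111001222211111112344
228 77788887778888874343101332111111111110102322111111111122
229 77777788888888863222100111011111111111012222111111111111
230 88888788888875301100011111111111111110122222111111111111
231 87778888886321001101111111111111111111232221111111111111
```

It has come up against something solid: ~13 N along the rails in the last 2 mm of command, against 2–5 N for the clip. I'll release and check position numerically.

Call:
carry_out:
  motion:
    - [-0.6,0,-0.5,0,0.436]
    - [0,0,0,0,0.43]
    - [0,0,0,0,0.4]
    - [0,0,0,0,0.25]
    - [0,0,0,0,0.1]
    - [0,0,0,0,0.1]
    - [0,0,0,0,0.1]

```text
t: 26.3
eef_pos: [602.1, 194.1, 96.5]
tcp_rot: [-3.142, -0.0, 2.9]
ft_force: [0.3, 0.0, -0.2]
opening: 0.868
grip_force: 0.0
```

Call:
carry_out:
  motion:
    - [0,0,-10,0,0.05]
    - [0,0,-30,0,0]
    - [0,0,-30,0,0]
    - [0,0,-30,0,0]
    - [0,0,-30,0,0]
    - [20,0,-20,0,0]
    - [30,0,0,0,0]
    - [25,0,0,0,0]
    - [0,0,0,0,0]
    - [0,0,0,0,0]

```text
t: 27.3
eef_pos: [529.6, 212.2, 247.6]
tcp_rot: [3.141, 0.001, 2.901]
ft_force: [0.0, -0.3, -0.2]
opening: 1.0
grip_force: 0.0
```

```bash
cat > chk.py <<'E'
from h import *
import sys
st=env.state();print(st["t"],st["eef_pos"],st["tcp_rot"])
w=cam("wrist");cv2.imwrite(f"pics/{sys.argv[1]}.png",w["color"][:,:,::-1]);b=w["color"].astype(int)
u=np.array([.971,-.2385,0]);k=np.array([0,0,1.]);S=np.array([567,204.2,79.])
a=np.radians(40);X=np.cos(a)*u+np.sin(a)*k;Z=-np.sin(a)*u+np.cos(a)*k;Y=np.cross(Z,X)
Q=lambda L:proj(w,[S+x*X+y*Y+z*Z for x,y,z in L]).round(0).astype(int).tolist()
for s in(0,5,10): print(s,Q([(56+s,26,27),(56+s,-28,27),(-52+s,26,27),(-52+s,-28,27)]))
print("clip",Q([(-38,-6,25),(-38,-26,25),(-25,-6,34),(-25,-26,34)]),"railend",Q([(-55,14,.5)]),"cheek",Q([(-58,28,15),(-36,28,15),(-58,-29,15)]))
p=np.array(Q([(-52,26,27),(-52,-28,27),(56,26,27),(56,-28,27)]));x0,y0=p.min(0)-[20,30];x1,y1=p.max(0)+20
for r in range(max(y0,0),min(y1,480),2): print(r,''.join(('b' if b[r,x,2]-b[r,x,0]>14 else chr(48+b[r,x].mean().astype(int)//26)) for x in range(max(x0,0),min(x1,640))))
E
python3 chk.py w17
```

```text
27.3 [529.56725053 212.21496906 247.61836792] [3.14085688e+00 1.32784692e-03 2.90052018e+00]
0 [[355, 313], [287, 313], [351, 193], [291, 193]]
5 [[356, 319], [286, 319], [351, 198], [291, 198]]
10 [[356, 326], [286, 326], [351, 203], [290, 203]]
clip [[315, 208], [293, 208], [315, 216], [292, 216]] railend [[337, 204]] cheek [[352, 194], [353, 215], [291, 194]]
163 555555555555555555545555454554333333333334333333433333344344344443434336667777777778878878887777777777777777
165 555555555555555555455555555553333333333333333344334433444444434443433333338888888778777788888777777777777777
167 555555555555555555554444333344333333333333333333333333333333333333333333336776667777666677776667877777777777
169 55555555555555421000000000000b000000010000100000000001000100000000000100000000111100111111001110258777777777
171 55555555555553001111111111100001001010011010000b010010101101000010101001000011222222122222222222103877777777
173 555555555555510111111111112101010000b10011111011111011000000011101101111010110221222222222222222212877777777
175 55555555555552011111111111110101001100010000101101100
[... 8169 characters left out ...]
7777777677777677667677
321 100000100000000100000235767878888888888888888888888888888888887887887778777777777777777776777767777677776666
323 220000000100010000001033667788888888888888888888888888888888888877888777777777777777777767777776666666666777
325 210000000000001000011013476788888888888888888888888888888888877888777777777777777777777666666666777777777777
327 200000100000010000100003366667888888888888888888888888888888888877777775767557766666666777777777777777777777
329 000000100001000000110001337677788888888888888888888888888888777666544444444444444655777777777777777777777777
331 200000100000000000000000235667878888888888888888888888888876555444444544444444454444446555544666677777777775
```

The wrist map shows the case lying square with the display visible and the clip over its low end (rows 181–211). Both end edges are within ~2 px (≈2 mm) of the home model. As a final check I'll press gently on the well end with closed fingertips.

Call:
carry_out:
  motion:
    - [-10,0,0,0,1]
    - [-20,0,0,0,1]
    - [-25,0,0,0,1]
    - [-22,0,0,0,1]
    - [-17,0,0,0,1]
    - [0,0,20,0,1]
    - [0,0,30,0,1]
    - [0,0,30,0,1]
    - [0,0,18,0,1]
    - [0,0,5,0,1]
    - [0,0,0,0,1]

```text
t: 28.45
eef_pos: [621.3, 189.1, 142.9]
tcp_rot: [-3.141, -0.001, 2.899]
ft_force: [0.9, 0.0, 0.6]
opening: 0.13
grip_force: 0.0
```

Call:
carry_out:
  motion:
    - [2.3,0,1.9,0,1]
    - [2.3,0,1.9,0,1]
    - [1.5,0,1.3,0,1]
    - [0,0,0,0,1]

```text
t: 28.85
eef_pos: [614.5, 191.1, 138.9]
tcp_rot: [3.141, 0.0, 2.9]
ft_force: [-0.1, 0.5, 0.1]
opening: 0.006
grip_force: 0.0
```

Call:
carry_out:
  motion:
    - [1.5,0,1.3,0,1]
    - [0.8,0,0.6,0,1]
    - [0,0,0,0,1]

```text
t: 29.15
eef_pos: [612.3, 191.6, 136.6]
tcp_rot: [3.142, -0.0, 2.9]
ft_force: [0.5, -0.5, -0.0]
opening: 0.007
grip_force: 0.0
```

Call:
carry_out:
  motion:
    - [1.5,0,1.3,0,1]
    - [0.8,0,0.6,0,1]
    - [0,0,0,0,1]

```text
t: 29.45
eef_pos: [610.1, 192.2, 134.7]
tcp_rot: [3.142, -0.0, 2.9]
ft_force: [0.2, -0.4, -0.2]
opening: 0.006
grip_force: 0.0
```

Call:
carry_out:
  motion:
    - [0.8,0,0.6,0,1]
    - [0.8,0,0.6,0,1]
    - [0,0,0,0,1]

```text
t: 29.75
eef_pos: [608.7, 192.5, 133.6]
tcp_rot: [3.141, 0.0, 2.9]
ft_force: [0.9, -0.5, 1.7]
opening: 0.004
grip_force: 0.3
```

Call:
carry_out:
  motion:
    - [0.8,0,0.6,0,1]
    - [0,0,0,0,1]

```text
t: 29.95
eef_pos: [608.3, 192.7, 133.3]
tcp_rot: [3.141, 0.001, 2.9]
ft_force: [1.0, 0.1, 1.8]
opening: 0.004
grip_force: 1.5
```

Contact comes right where a home case should be. Pushing a little more.

Call:
carry_out:
  motion:
    - [0.8,0,0.6,0,1]
    - [0,0,0,0,1]

```text
t: 30.15
eef_pos: [608.1, 192.9, 133.1]
tcp_rot: [3.14, 0.003, 2.9]
ft_force: [4.6, -1.3, 5.4]
opening: 0.002
grip_force: 3.1
```

Call:
carry_out:
  motion:
    - [0.8,0,0.6,0,1]
    - [0,0,0,0,1]

```text
t: 30.35
eef_pos: [608.0, 193.1, 133.0]
tcp_rot: [3.14, 0.005, 2.9]
ft_force: [6.2, -0.9, 7.8]
opening: 0.007
grip_force: 4.2
```

10 N along the rails with no movement: it is home. Retreating back along the slope, then up, and checking.

Call:
carry_out:
  motion:
    - [-2.3,0,-2,0,1]
    - [-5,0,-5,0,1]
    - [0,0,-20,0,1]
    - [0,0,-40,0,1]
    - [0,0,-40,0,1]
    - [20,0,-10,0,1]
    - [30,0,0,0,1]
    - [35,0,0,0,1]
    - [0,0,0,0,1]
    - [0,0,0,0,1]

```text
t: 31.35
eef_pos: [530.7, 211.9, 249.2]
tcp_rot: [3.141, 0.0, 2.901]
ft_force: [-0.1, -0.7, -0.2]
opening: 0.001
grip_force: 0.0
```

```bash
python3 chk.py w18 | awk 'NR<7 || /^(179|18[0-9]|19[0-9]|20[0-9]|21[0-9]|22[0-5]|31[0-9]) /'; python3 - <<'E'
import cv2,numpy as np
from h import *
a=cv2.imread("pics/top0.png").astype(int); b=cam("top")["color"][:,:,::-1].astype(int)
d=np.abs(a-b).max(2)
for n,(x,y) in dict(dish=(178,271),stopper=(182,306),bottle=(275,180),tweez=(162,293),scope=(457,305),pen=(405,298),flask=(490,278),cap=(240,194)).items(): print(n,(d[y-12:y+12,x-12:x+12]>40).sum())
E
```

```text
31.35 [530.73124839 211.87885999 249.17044314] [3.14145830e+00 8.30459666e-05 2.90071375e+00]
0 [[355, 311], [287, 311], [351, 192], [291, 192]]
5 [[356, 317], [287, 317], [351, 196], [291, 196]]
10 [[356, 323], [286, 324], [351, 201], [291, 201]]
clip [[315, 206], [293, 206], [315, 215], [292, 215]] railend [[337, 203]] cheek [[352, 193], [353, 214], [291, 193]]
162 555555555555555555555555545555533334333333333343333333434343344444444333877777777888888888878787777877777777
180 555555555555541111111003444444444444444444444444444752222011001001000001001000010000338888722222112877777777
182 555555555555541111111002444444444443444434434337777752222121000100001101111100100110343778622222113877777777
184 555555555555551111111001001444444444444443436667820022222222101101110101001110010101023335222222104877777777
186 555555555555551011111000001444444444444437777777820122222200100100010001110011010000010011222222114877777777
188 555555555555551111111110001444444443336667777777821121211100001010001121121100100111101001002221104777777777
190 5555555555555511111111000014444444377777777777778211
[... 1910 characters left out ...]
55555555555555555555555555555555bbbbb555544300001000110115555555555
310 111111011111111111111111111101111111111101011111001110331001001101111111100111111111111011101111111011011111
312 111101111101111111111111111111101011110111111010000000331100001111010101101111101111111011101111111010111101
314 111111111111111111011111111110011111111101111001000000341100001101110111011111101011111110111111111110011011
316 111111111111111111111111111111111101111011111111001110551010001111111111011111111110011111100111111111110111
318 111111111111111111110111011111011111111100111011100110551110011101011111111111111111011101101010011010111110
dish 3
stopper 122
bottle 116
tweez 0
scope 0
pen 0
flask 0
cap 564
```

```bash
python3 - <<'E'
import cv2,numpy as np
from h import *
a=cv2.imread("pics/top0.png"); b=cam("top")["color"][:,:,::-1].copy(); s0=cv2.imread("pics/scene0.png"); s1=cam("scene")["color"][:,:,::-1].copy()
def cen(im,x,y,lo,hi,r=14):
    h=cv2.cvtColor(im[y-r:y+r,x-r:x+r],cv2.COLOR_BGR2HSV);m=cv2.inRange(h,lo,hi);ys,xs=np.nonzero(m);return len(xs),(xs.mean()+x-r).round(1) if len(xs) else 0,(ys.mean()+y-r).round(1) if len(xs) else 0
for n,i,j,x,y,lo,hi in [("stopper top",a,b,182,306,(0,110,40),(12,255,255)),("stopper sc",s0,s1,191,230,(0,110,40),(12,255,255)),("bottle top",a,b,273,170,(95,120,40),(120,255,255)),("bottle sc",s0,s1,325,180,(95,120,40),(120,255,255))]: print(n,cen(i,x,y,lo,hi),cen(j,x,y,lo,hi))
E
```

```text
stopper top (101, np.float64(182.0), np.float64(305.7)) (105, np.float64(182.2), np.float64(305.6))
stopper sc (86, np.float64(190.6), np.float64(230.5)) (88, np.float64(190.7), np.float64(230.5))
bottle top (81, np.float64(272.3), np.float64(170.7)) (83, np.float64(272.1), np.float64(170.7))
bottle sc (63, np.float64(324.2), np.float64(178.7)) (62, np.float64(324.0), np.float64(178.6))
```

Stopper and bottle have not moved, and the robot is clear. Handing in.

```bash
python3 -c "
from cell import env
print(env.job_done())"
```

```text
the job is handed in; nothing more can be done
None
```

The refractometer is in its stand, display up and well end at the top, under the clip. It didn't move under a final 10 N push toward the stop. I let go and handed the job in at about 31 s. Of the other items, the stopper, wash bottle, dish, tweezers, scope, pen and flask showed no movement; I couldn't confirm the screw cap, whose spot looked different in the last overhead picture (probably the arm or its shadow).

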